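Shut down the belt grinder and clear its firebrick offcuts

ROBOT

A 6-joint arm with a two-finger parallel gripper is mounted at the origin on the work surface. World frame = base frame: x ahead of the robot, y to its left, z up, the work surface at z = 0. Lengths are in m, angles in degrees, forces in N, time in s.
With the tool pointing down it reaches from about 0.35 to 0.875 m from the base axis. Payload 4.2 kg.
Tool frame: the origin (TCP) lies midway between the tips of the shut fingers; the grasp point (between the pads) lies 19 mm behind it (r.pinch_z is the distance from the TCP to the grasp point, in m); z points along the fingers, y is the line along which they close (so a half turn about z gives the same grasp; the last joint's range is limited). The gripper opens to 87 mm and grips with 3 to 60 N. Pads are 19 mm wide; open, the fingers measure 117 mm over their backs; the gripper's body (75 mm by 190 mm) begins 51 mm behind the grasp point.
Start: joints at [-55.485, 22.042, 0.453, 0, -68.411, -14.817], TCP at [0.211, -0.588, 0.223] pointing down, gripper open.
Joint ranges: [-179.83, 179.83], [-69.29, 118.12], [-61.27, 80.66], [-181.25, 117.63], [-171.15, -9.14], [-177.46, 177.46]. Speed limits (degrees/s): [159.86, 159.86, 180, 180, 180, 180].

INTERFACE

Orientations are given as a 3x3 rotation matrix whose columns are the frame's x, y, z axes.
In Python, from station import r, imaging, models gives the robot as it stands. The module is installed in compiled form; this text tells all that it offers.
- The arm moves only by the tool apply_moves, never from a script. Its argument "moves" is a list of rows, each a list of 2 entries, a list of its own where there are three numbers: the shift along the tool's x, y, z in m, then the turn about the tool's z in degrees. A call has 1 to 5 rows; each row shifts and turns the commanded pose from where the row before left it, along the tool's axes as they then stand; what a row does not reach is not made up. A row lasts 1/12 s, in which the tool goes at most 41.7 mm and 7.16 degrees, less where a joint would pass 70% of its speed; a pose out of reach is approached as far as the arm can. A call is refused whole if a number of a shift passes 0.0417 or a number of a turn 7.16, either way. A call with a gripper value outside its range is refused whole. "hand" is the finger opening in m, from 0 to 0.087, set as the call begins (left out, the last holds). The fingers move at their own pace and stop on an object; the grip force is fixed at half the most. Time passes only in rows, so rows that do not move let the fingers close. It gives the time, the measured TCP pose, the force, the opening and the grip force at its end, in the units of the state.
- r.sense(): the state, without advancing time (a new reading comes with each control period).
- imaging.capture(name): name is "side" or "top"; returns a dict with "frame" (400x640x3 uint8, blue, green, red), "intrinsics" (3x3 intrinsics, pixels), "dist" ([k1, k2, p1, p2, k3] as OpenCV has them; the pictures are not rectified), "eye" and "orientation" of the camera in the world. Camera axes: x right, y down, z forward; pixel columns grow to the right and rows downward; lengths in m; the calibration is good to about 2 mm. A picture is of the moment at which its call begins. There is no depth.
- r.finish_job(): hands the job in; it is judged then, once.
Trained networks look in a picture, given as the dict that the camera call returned (one of the last four; its "shot" number tells which), for a name from the list of things; names that differ only in an ending like _2 or _b are one class to them, and where a whole thing is asked for, a point or a joint stands for the part that bears it (a point fixed in the world has none). Each returns a list of dicts, best first, with "confidence" (0 to 1); they miss things now and then, are a little off and sometimes report something else, mostly with a low value. They report only what shows in the picture. A call takes as long as a camera call. They do not tell look-alikes from the thing itself.
- models.cut_out(picture, target): "region" (400x640 bool, what is visible of it) and "extent" ([left, top, width, height] as shares, 0 to 1, of the picture: columns of its width, rows of its height, round what is visible of it).
- models.place_of(picture, target): "at" ([column, row] as shares, 0 to 1, of the picture: columns of its width, rows of its height: a listed point, or the origin of a listed thing).
The state is a dict: "time_s": time; "joints": joint angles; "joint_velocities": joint speeds; "effort": joint torques, N m; "tcp_pos": TCP position; "ee_rot": TCP orientation; "wrist_force": force on the tool from outside, world axes, zero at the start; "moment": the same for the moment, N m; "gripper_width": opening from 0.0 (shut) to 1.0 (fully open); "gripper_force": force on a finger pad.
Only numpy, scipy, OpenCV 4.12 (cv2) and the standard library are available. Lean on these libraries where they do the work, as an engineer would, in place of code of your own. Each camera call takes 0.05 s, during which the arm holds its last target. There are 200 camera calls.

TASK

Shut down the belt grinder: first put its forward-off-reverse lever upright in the centre off position, and only then put every firebrick offcut from the grinder's bed into the round scrap bin. When all are in, lay the lid flat on the bin so that it covers it, and leave the lever off and the pot, the whole brick and the jar where they are.

Things in the scene. Friction and masses are not known exactly. Their poses are not given: they have to be found in the camera images.
- offcut1: cream-coloured firebrick offcut, a plain slab; overall 85 (its x) x 40 (its y) x 28 (its z) mm, about 80 g. Origin: centre of its underside as first laid; it starts flat on the grinder's bed, z up. May be absent (None).
- offcut2: cream-coloured firebrick offcut, a plain bar; overall 86 (its x) x 34 (its y) x 32 (its z) mm, about 80 g. Origin: centre of its underside as first laid; it starts flat on the grinder's bed, z up. May be absent (None).
- offcut3: cream-coloured firebrick offcut, a stubby block; overall 64 (its x) x 44 (its y) x 40 (its z) mm, about 80 g. Origin: centre of its underside as first laid; it starts flat on the grinder's bed, z up. May be absent (None).
- offcut4: cream-coloured firebrick offcut, a stepped chunk: a slab 76 x 40 x 20 with a second layer 42 x 40 x 18 on top of its -x part (x from -38 to +4); overall 76 (its x) x 40 (its y) x 38 (its z) mm, about 80 g. Origin: centre of its underside as first laid; it starts flat on the grinder's bed, z up. May be absent (None).
- offcut5: cream-coloured firebrick offcut, a squared bar with rounded edges; overall 70 (its x) x 36 (its y) x 36 (its z) mm, about 80 g. Origin: centre of its underside as first laid; it starts flat on the grinder's bed, z up. May be absent (None).
- offcut6: cream-coloured firebrick offcut, a stepped chunk: a slab 80 x 42 x 22 with a rib 30 x 42 x 14 across the middle of its top; overall 80 (its x) x 42 (its y) x 36 (its z) mm, about 80 g. Origin: centre of its underside as first laid; it starts flat on the grinder's bed, z up. May be absent (None).
- offcut7: cream-coloured firebrick offcut, a short plain block; overall 62 (its x) x 38 (its y) x 30 (its z) mm, about 80 g. Origin: centre of its underside as first laid; it starts flat on the grinder's bed, z up. May be absent (None).
- offcut8: cream-coloured firebrick offcut, a slab 74 x 36 x 16 with a narrower second layer 74 x 24 x 16 on top (y from -18 to +6); overall 74 (its x) x 36 (its y) x 32 (its z) mm, about 80 g. Origin: centre of its underside as first laid; it starts flat on the grinder's bed, z up. May be absent (None).
- grinder: belt grinder fixed to the bench: a flat rectangular bed 300 (x) x 340 (y) mm whose top is 30 mm above the bench, crossed by a dark abrasive belt (flush, not moving in the simulation); beyond it, joined by a 30 mm high neck, from 200 to 360 mm along its +x, a green drive housing 100 mm high. Origin: under the centre of the bed, at bench height.
- bin: round open steel scrap bin, fixed to the bench: outside radius 90 mm, 150 mm high, wall 4 mm, floor 5 mm thick. Origin: centre of its underside.
- lid: loose flat steel lid of the bin: disc of radius 105 mm, 8 mm thick, 0.3 kg, with a black bar handle 80 mm long (lid's x), 14 mm wide (y), 34 to 50 mm above the lid's underside, on two thin posts at x = +-32 mm. Origin: centre of its underside. It starts flat on the bench; on the bin it lies on the rim with no lip or catch, so set it down centred.
- switch: grey switch box of the grinder, fixed to the bench: 85 (x) x 70 (y) mm, 50 mm high, origin at the centre of its underside. The forward-off-reverse lever stands in its top and swings in the box's x-z plane, about an axis along the box's y, 45 mm above the bench.
- toggle_grip (a point): point in the lever's black paddle, 75 mm from the pivot along the lever. The paddle is 26 mm wide along the swing, 16 mm thick along the hinge axis and 36 mm long along the lever (from 54 to 90 mm from the pivot).
- toggle (a joint): lever angle in rad, from -0.6 (fully towards the box's -x) to +0.6 (fully towards its +x); 0 is upright, the narrow centre off position (within 0.12). It starts at 0.42 to 0.6, on; the box may stand any way round. The lever turns stiffly (about 1 N at the paddle) and stays wherever it is left.
- pot: empty terracotta pot, radius 52 mm, 90 mm high, 0.7 kg; not part of the job. Origin: centre of its underside.
- brick: whole new firebrick 114 x 230 x 64 mm, lying on the bench out to the left; not scrap. Origin: centre of its underside.
- jar: closed green glass jar, radius 36 mm, 110 mm high, on the bench out to the right; not part of the job. Origin: centre of its underside.
Mind the look-alikes: they are no part of the job. Leave any black look-alike of the offcut7 alone. What is shaped like the offcut2 but black is not meant.

How it is judged (in metres and radians):
On the way, in this order (a step that is already met when the one before it is completed fails the run):
1. the lever is put in the centre off position (value of joint toggle between -0.12 and 0.12 rad), for 0.3 s.
2. all offcuts are in the bin (horizontal distance between each of offcut1, offcut2, offcut3, offcut4, offcut5, offcut6, offcut7, offcut8 and bin below 0.09 m and z of offcut1 in the frame of bin between -0.01 and 0.148 m and z of offcut2 in the frame of bin between -0.01 and 0.148 m and z of offcut3 in the frame of bin between -0.01 and 0.148 m and z of offcut4 in the frame of bin between -0.01 and 0.148 m and z of offcut5 in the frame of bin between -0.01 and 0.148 m and z of offcut6 in the frame of bin between -0.01 and 0.148 m and z of offcut7 in the frame of bin between -0.01 and 0.148 m and z of offcut8 in the frame of bin between -0.01 and 0.148 m), for 0.2 s.
3. the lid lies flat on the bin (horizontal distance between lid and bin below 0.02 m and z of lid in the frame of bin between 0.142 and 0.157 m and angle between lid's own z axis and vertical below 0.06 rad), for 0.2 s.
At the end, for the whole second after the job is handed in: The lever is within 0.12 rad of upright; every offcut is inside the bin, below the rim; the lid lies flat on the rim (within 0.06 rad), centred within 20 mm; all at rest (all of step 1 and all of step 2 and all of step 3 and linear speed of each of offcut1, offcut2, offcut3, offcut4, offcut5, offcut6, offcut7, offcut8, lid below 0.03 m/s); the robot touches nothing.
It fails at once if an offcut is lifted (origin above 120 mm) while the lever is not off (more than 0.15 rad from upright) ((value of joint toggle above 0.15 rad or value of joint toggle below -0.15 rad) and height (world z) of any of offcut1, offcut2, offcut3, offcut4, offcut5, offcut6, offcut7, offcut8 above 0.12 m).
It fails at once if the pot, the whole brick or the jar is moved more than 50 mm or tipped over (distance of any of pot, brick, jar from where it was at the start of the episode above 0.05 m or angle between any of pot, brick, jar's own z axis and vertical above 0.5 rad).
Of offcut1, offcut2, offcut3, offcut4, offcut5, offcut6, offcut7, offcut8 only 6 to 8 are there at a start; the rules pass over those that are not, and their reading is None.
At some moment in a run one of offcut1, offcut2, offcut3, offcut4, offcut5, offcut6, offcut7, offcut8 may be knocked a few centimetres aside while the robot is not near it.
Once in a run the grip may slacken for a moment while it holds something.
It also fails if it takes over 208 s, if anything falls off the work surface, if the arm or the gripper's body presses on something with over 40 N, if the wrist force passes 120 N, or if a joint passes its speed limit or range.

## Working session

There is one attempt and no reset: what is moved stays moved. The work goes in short steps, Python scripts to look and compute and a tool call to move; the robot and the scene stay as the last step left them, time stands still between calls to the robot, and variables do not carry over. Pictures are saved under pics/ and viewed, at most 14 in all, crops included, and the job is handed in when it is done.

Besides the shell and the picture viewer there is one more tool, called after "Call:" in YAML: its name, and indented under it one key for each argument. apply_moves: Moves the arm, as the interface text tells. Its arguments: {"type":"object","properties":{"moves":{"type":"array"},"hand":{"type":"number"}},"required":["moves"]}

```bash
mkdir -p pics; cat > h.py <<'E'
import numpy as np, cv2, pickle
from station import r, imaging, models
def cap(n): return imaging.capture(n)
def ray(p,uv):
    q=cv2.undistortPoints(np.array([[uv]],float),np.array(p["intrinsics"]),np.array(p["dist"]))[0,0]
    d=np.array(p["orientation"])@np.array([q[0],q[1],1.0]); return np.array(p["eye"]),d
def atz(p,uv,z):
    e,d=ray(p,uv); return e+d*(z-e[2])/d[2]
def proj(p,X):
    R=np.array(p["orientation"]); X=np.atleast_2d(X)-np.array(p["eye"])
    c=X@R; return cv2.projectPoints(c.reshape(-1,1,3),np.zeros(3),np.zeros(3),np.array(p["intrinsics"]),np.array(p["dist"]))[0][:,0]
def px(a): return (a[0]*640,a[1]*400)
E
python3 - <<'E'
from h import *
for n in("top","side"):
    p=cap(n); cv2.imwrite(f"pics/{n}0.png",p["frame"]); print(n,np.round(p["eye"],3),np.round(p["orientation"],3).tolist())
    for t in ["offcut%d"%i for i in range(1,9)]+["grinder","bin","lid","switch","toggle_grip","pot","brick","jar"]:
        for d in models.place_of(p,t)[:3]:
            u=px(d["at"]); z=.03 if 'off' in t else (.12 if 'tog' in t else 0); print(t,round(d["confidence"],2),np.round(u),np.round(atz(p,u,z),3))
print(r.sense())
E
```

```text
top [0.332 0.014 1.145] [[-0.017, -0.983, 0.181], [-1.0, 0.02, 0.017], [-0.02, -0.181, -0.983]]
offcut1 0.9 [332. 155.] [ 0.69  -0.019  0.03 ]
offcut1 0.79 [372. 218.] [ 0.491 -0.132  0.03 ]
offcut1 0.72 [297. 187.] [0.59  0.092 0.03 ]
offcut2 0.9 [332. 155.] [ 0.69  -0.019  0.03 ]
offcut2 0.79 [372. 218.] [ 0.491 -0.132  0.03 ]
offcut2 0.72 [297. 187.] [0.59  0.092 0.03 ]
offcut3 0.9 [332. 155.] [ 0.69  -0.019  0.03 ]
offcut3 0.79 [372. 218.] [ 0.491 -0.132  0.03 ]
offcut3 0.72 [297. 187.] [0.59  0.092 0.03 ]
offcut4 0.9 [332. 155.] [ 0.69  -0.019  0.03 ]
offcut4 0.79 [372. 218.] [ 0.491 -0.132  0.03 ]
offcut4 0.72 [297. 187.] [0.59  0.092 0.03 ]
offcut5 0.9 [332. 155.] [ 0.69  -0.019  0.03 ]
offcut5 0.79 [372. 218.] [ 0.491 -0.132  0.03 ]
offcut5 0.72 [297. 187.] [0.59  0.092 0.03 ]
offcut6 0.9 [332. 155.] [ 0.69  -0.019  0.03 ]
offcut6 0.79 [372. 218.] [ 0.491 -0.132  0.03 ]
offcut6 0.72 [297. 187.] [0.59  0.092 0.03 ]
offcut7 0.9 [332. 155.] [ 0.69  -0.019  0.03 ]
offcut7 0.79 [372. 218.] [ 0.491 -0.132  0.03 ]
offcut7 0.72 [297. 187.] [0.59  0.092 0.03 ]
offcut8 0.9 [332. 155.] 
[... 2343 characters left out ...]
522e+01, -1.48183522e+01]), 'joint_velocities': array([-0.07442823, -0.04857591,  0.03507398,  0.0798668 , -0.0181583 ,
        0.00795941]), 'effort': array([-5.10237885e-05, -3.90453815e+01,  1.87612295e+01,  4.22411755e+00,
        1.54548237e-02, -1.20891355e-05]), 'tcp_pos': array([ 0.21069118, -0.58841143,  0.22252396]), 'ee_rot': array([[-9.41488269e-01, -3.37045752e-01, -3.79019963e-05],
       [-3.37045753e-01,  9.41488268e-01,  3.71712271e-05],
       [ 2.31558807e-05,  4.77709811e-05, -9.99999999e-01]]), 'wrist_force': array([-0.38743031,  0.22304428,  0.00564975]), 'moment': array([-0.00320957,  0.00540911,  0.01271181]), 'gripper_force': 0.0, 'gripper_width': 1.0022369156635984}
```

View pics/top0.png

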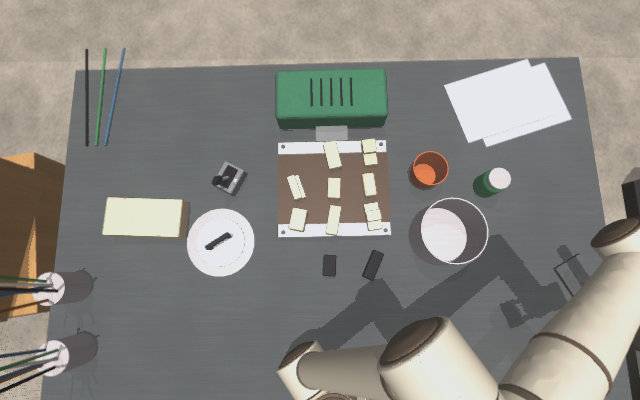

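View pics/side0.png

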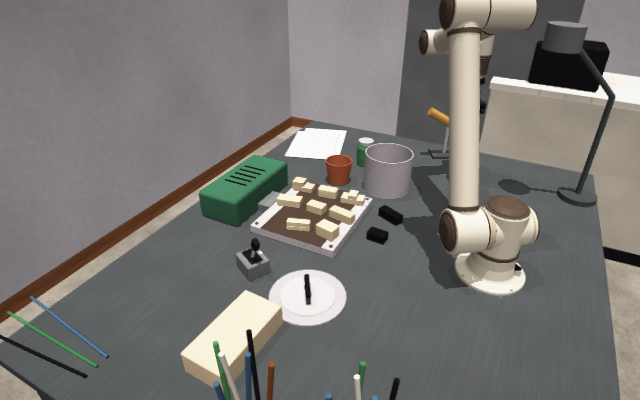

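```bash
cat >> h.py <<'E'
from scipy.optimize import minimize, linear_sum_assignment
B={1:[(-42.5,42.5,-20,20,0,28)],2:[(-43,43,-17,17,0,32)],3:[(-32,32,-22,22,0,40)],4:[(-38,38,-20,20,0,20),(-38,4,-20,20,20,38)],
5:[(-35,35,-18,18,0,36)],6:[(-40,40,-21,21,0,22),(-15,15,-21,21,22,36)],7:[(-31,31,-19,19,0,30)],8:[(-37,37,-18,18,0,16),(-37,37,-18,6,16,32)]}
S=4
def sil(p,boxes,x,y,a,z0,org):
    m=np.zeros((80*S,80*S),np.uint8); c,s=np.cos(a),np.sin(a)
    for b in boxes:
        P=np.array([(X,Y,Z) for X in b[:2] for Y in b[2:4] for Z in b[4:]])/1000
        W=np.c_[x+c*P[:,0]-s*P[:,1],y+s*P[:,0]+c*P[:,1],z0+P[:,2]]
        h=cv2.convexHull(((proj(p,W)-org+.5)*S).astype(np.float32))
        cv2.fillConvexPoly(m,np.round(h).astype(np.int32),1)
    return cv2.resize(m.astype(np.float32),(80,80),interpolation=cv2.INTER_AREA)
def cream(f):
    hsv=cv2.cvtColor(f,cv2.COLOR_BGR2HSV); f=f.astype(int)
    return ((f[...,2]-f[...,0]>18)&(f[...,1]>130)).astype(np.uint8)
def blobs(p,amin=80):
    m=cream(p["frame"]); n,l,st,ce=cv2.connectedComponentsWithStats(m,connectivity=4)
    out=[]
    for i in range(1,n):
        w=atz(p,ce[i],.05)
        if st[i,4]>=amin and .38<w[0]<.8 and -.25<w[1]<.22: out.append((l==i,ce[i],st[i,4]))
    return out
def fit(p,blob,ks=range(1,9),z0=.03):
    mask,c,_=blob; org=np.round(c).astype(int)-40
    M=mask[org[1]:org[1]+80,org[0]:org[0]+80].astype(np.float32)
    w=atz(p,c,z0+.02); res={}
    for k in ks:
        best=None
        f=lambda v:float(np.abs(sil(p,B[k],w[0]+v[0]/100,w[1]+v[1]/100,v[2],z0,org)-M).sum())
        c0=sorted((f((0,0,a)),a) for a in np.radians(range(0,360,15)))
        for _,a in c0[:3]+([(0,(c0[0][1]+np.pi)%(2*np.pi))]):
            q=minimize(f,[0,0,a],method="Nelder-Mead",options=dict(initial_simplex=[[0,0,a],[1,0,a],[0,1,a],[0,0,a+.2]],xatol=.01,fatol=.2,maxiter=80))
            if best is None or q.fun<best[0]: best=(q.fun,w[0]+q.x[0]/100,w[1]+q.x[1]/100,np.degrees(q.x[2])%360)
        res[k]=best
    return res
E
python3 - <<'E'
from h import *
p=cap("top"); q=cap("side")
bs=blobs(p); print(len(bs))
R=[fit(p,b) for b in bs]
C=np.array([[R[i][k][0] for k in range(1,9)] for i in range(len(bs))])
i,j=linear_sum_assignment(C); print(C.round(0))
for a,b in zip(i,j): print("px",bs[a][1].round(),"area",bs[a][2],"offcut",b+1,np.round(R[a][b+1],3))
for n,(u,v,w,h) in {"top":(265,125,140,160)}.items():
    cv2.imwrite("pics/c1.png",cv2.resize(p["frame"][v:v+h,u:u+w],None,fx=3.7,fy=3.7,interpolation=cv2.INTER_CUBIC))
a=cv2.resize(p["frame"][155:285,180:270],(360,520),interpolation=cv2.INTER_CUBIC); b=cv2.resize(q["frame"][225:325,225:325],(420,420),interpolation=cv2.INTER_CUBIC)
c=np.zeros((520,780,3),np.uint8); c[:,:360]=a; c[:420,360:]=b; cv2.imwrite("pics/c2.png",c)
m=models.cut_out(p,"bin"); print(m and (m[0]["confidence"],np.array(m[0]["extent"])*[640,400,640,400]))
m=models.cut_out(p,"lid"); print(m and (m[0]["confidence"],np.array(m[0]["extent"])*[640,400,640,400]))
E
```

```text
4
[[241. 219. 199. 191. 171. 223. 135. 164.]
 [274. 243. 229. 225. 205. 257. 168. 177.]
 [326. 287. 284. 277. 243. 314. 218. 227.]
 [285. 269. 243. 239. 215. 277. 175. 221.]]
px [369. 145.] area 174 offcut 4 [ 1.91250e+02  7.30000e-01 -1.31000e-01  3.47586e+02]
px [370. 159.] area 146 offcut 8 [ 1.7675e+02  6.7700e-01 -1.2200e-01  2.5808e+02]
px [369. 184.] area 103 offcut 5 [ 2.42562e+02  5.93000e-01 -1.25000e-01  3.46300e+00]
px [334. 184.] area 115 offcut 7 [ 1.74938e+02  5.85000e-01 -2.00000e-02  1.77658e+02]
(0.68, array([407.616, 196.68 ,  81.792,  65.52 ]))
(0.6, array([184.576, 209.4  ,  68.608,  66.6  ]))
```

View pics/c1.png

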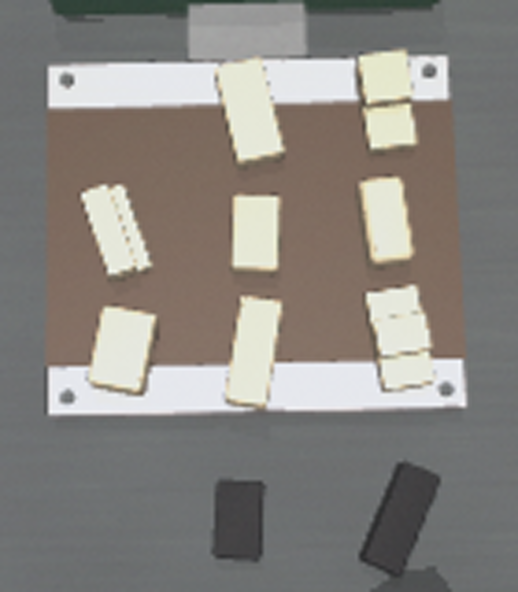

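View pics/c2.png

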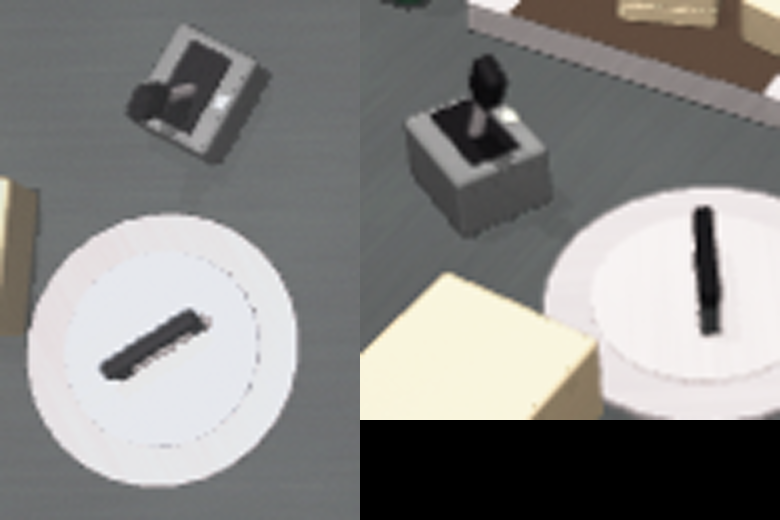

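```bash
python3 - <<'E'
from h import *
p=cap("top"); q=cap("side"); f=p["frame"]
for u,v in [(331,150),(371,147),(299,218),(334,186),(333,218),(374,222),(285,147),(310,230),(350,148),(305,205)]: print((u,v),f[v,u], end=' ')
print()
C=[atz(p,(180+a/4-.4,155+b/4-.4),.05)[:2] for a,b in [(185,25),(256,66),(207,151),(136,118)]]; C=np.array(C)
print("box top",C.round(3).tolist(),"c",C.mean(0), np.linalg.norm(C-np.roll(C,-1,0),axis=1))
d=(C[2]-C[1]+C[3]-C[0]); print("box xdir",np.degrees(np.arctan2(d[1],d[0])))
def tri(uv1,uv2):
    e1,d1=ray(p,uv1);e2,d2=ray(q,uv2); t=np.linalg.lstsq(np.c_[d1,-d2],e2-e1,rcond=None)[0]
    a,b=e1+d1*t[0],e2+d2*t[1]; return (a+b)/2,np.linalg.norm(a-b)
for n in ["toggle_grip"]:
    a,b=models.place_of(p,n),models.place_of(q,n)
    print(n,[(np.round(px(x["at"])),x["confidence"]) for x in a+b]); print(tri(px(a[0]["at"]),px(b[0]["at"])))
# lid: handle ends, top crop at z=.05
H=np.array([atz(p,(180+a/4-.4,155+b/4-.4),.05)[:2] for a,b in [(193,313),(107,366)]]); print("handle",H.round(3),H.mean(0),np.linalg.norm(H[1]-H[0]),np.degrees(np.arctan2(*(H[0]-H[1])[::-1])))
# lid disc & bin rim via ellipse fit
hsv=cv2.cvtColor(f,cv2.COLOR_BGR2HSV)
m=models.cut_out(p,"lid")[0]["region"].astype(np.uint8)
c=max(cv2.findContours(m,0,1)[0],key=len)[:,0]; W=np.array([atz(p,u,.008)[:2] for u in c.astype(float)])
(cx,cy),R=cv2.minEnclosingCircle(W.astype(np.float32)); print("lid",cx,cy,R,W.mean(0))
m=models.cut_out(p,"bin")[0]["region"].astype(np.uint8)
c=max(cv2.findContours(m,0,1)[0],key=len)[:,0]; W=np.array([atz(p,u,.15)[:2] for u in c.astype(float)])
(cx,cy),R=cv2.minEnclosingCircle(W.astype(np.float32)); print("bin",cx,cy,R)
o=f[190:270,400:500]; cv2.imwrite("pics/c3.png",cv2.resize(o,None,fx=6,fy=6,interpolation=cv2.INTER_CUBIC))
E
```

```text
(331, 150) [215 231 229] (371, 147) [205 231 229] (299, 218) [221 231 229] (334, 186) [212 232 230] (333, 218) [216 232 230] (374, 222) [220 231 230] (285, 147) [227 225 223] (310, 230) [237 232 230] (350, 148) [234 232 230] (305, 205) [101 113 132] 
box top [[0.673, 0.309], [0.639, 0.254], [0.574, 0.289], [0.601, 0.344]] c [0.62185571 0.2990654 ] [0.06486482 0.07474092 0.06103111 0.08071148]
box xdir 152.68698047137443
toggle_grip [(array([218., 179.]), 0.62), (array([332., 188.]), 0.39), (array([306., 297.]), 0.49), (array([256., 245.]), 0.47)]
(array([ 0.5360502 ,  0.32050018, -0.00527526]), np.float64(0.18864683007190605))
handle [[0.451 0.297]
 [0.413 0.36 ]] [0.43243645 0.32821392] 0.07330092675518042 -58.7927099955168
lid 0.42872172594070435 0.33012855052948 0.10585915297269821 [0.4285004  0.33039196]
bin 0.4330635666847229 -0.3181091845035553 0.10796736925840378
```

View pics/c3.png

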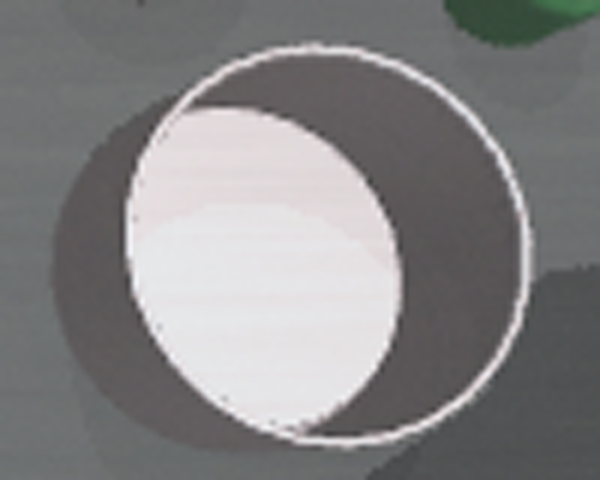

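```bash
python3 - <<'E'
s=open('h.py').read()
s=s.replace("((f[...,2]-f[...,0]>18)&(f[...,1]>130))","((f[...,1]-f[...,0]>=7)&(f[...,1]>175)&(f[...,2]>170))")
open('h.py','w').write(s)
E
cat >> h.py <<'E'
def merge(bs,d=14):
    # join pieces of one stepped offcut whose shadow line splits it
    out=[]
    for b in sorted(bs,key=lambda b:-b[2]):
        for i,o in enumerate(out):
            if o[2]+b[2]<480 and np.hypot(*(o[1]-b[1]))<d:
                a=o[2]+b[2]; m=cv2.morphologyEx((o[0]|b[0]).astype(np.uint8),cv2.MORPH_CLOSE,np.ones((3,3)))>0
                out[i]=(m,(o[1]*o[2]+b[1]*b[2])/a,a); break
        else: out.append(b)
    return out
def tri(p,q,u1,u2):
    e1,d1=ray(p,u1);e2,d2=ray(q,u2); t=np.linalg.lstsq(np.c_[d1,-d2],e2-e1,rcond=None)[0]
    a,b=e1+d1*t[0],e2+d2*t[1]; return (a+b)/2,np.linalg.norm(a-b)
def locate(p,ks=range(1,9)):
    ks=list(ks); bs=merge(blobs(p,25)); R=[fit(p,b,ks) for b in bs]
    C=np.array([[x[k][0] for k in ks] for x in R]); i,j=linear_sum_assignment(C)
    for a,b in zip(i,j): print("px",bs[a][1].round(),"area",bs[a][2],"offcut",ks[b],np.round(R[a][ks[b]],3), C[a].round(0).astype(int).tolist())
E
python3 - <<'E'
from h import *
p=cap("top"); q=cap("side")
locate(p)
print(tri(p,q,(218,179),(256,245)))
P=np.array([atz(p,((a+.5)/6+399.5,(b+.5)/6+189.5),.15)[:2] for a,b in [(128,225),(531,255),(315,46),(345,444),(440,80),(500,370),(180,107),(200,385)]])
A=np.c_[2*P,np.ones(len(P))]; x=np.linalg.lstsq(A,(P**2).sum(1),rcond=None)[0]; print("bin",x[:2],np.sqrt(x[2]+x[0]**2+x[1]**2))
E
```

```text
px [373. 216.] area 351 offcut 1 [92.812  0.496 -0.134  9.532] [93, 78, 125, 63, 56, 83, 94, 47]
px [332. 154.] area 337 offcut 6 [ 5.7125e+01  6.9000e-01 -1.6000e-02  9.8680e+00] [71, 58, 85, 41, 24, 57, 63, 26]
px [333. 219.] area 315 offcut 2 [ 4.38750e+01  4.84000e-01 -1.50000e-02  1.70016e+02] [93, 44, 145, 83, 68, 99, 110, 57]
px [297. 219.] area 299 offcut 3 [7.53120e+01 4.89000e-01 8.90000e-02 1.68209e+02] [134, 143, 75, 86, 68, 117, 28, 81]
px [296. 187.] area 261 offcut 5 [49.75   0.588  0.095 19.02 ] [138, 96, 102, 90, 50, 128, 52, 53]
px [369. 184.] area 248 offcut 8 [ 8.10620e+01  5.97000e-01 -1.27000e-01  1.85869e+02] [179, 138, 136, 130, 97, 168, 67, 81]
px [334. 187.] area 234 offcut 7 [ 5.41250e+01  5.83000e-01 -1.90000e-02  3.57521e+02] [165, 129, 122, 119, 80, 158, 54, 82]
px [369. 151.] area 302 offcut 4 [55.062  0.697 -0.132  1.804] [98, 75, 91, 55, 34, 83, 60, 32]
(array([0.59953339, 0.31392419, 0.10670587]), np.float64(0.00447277348742411))
bin [ 0.43713888 -0.33637981] 0.08894539501904375
```

```bash
cat > sw.py <<'E'
from h import *
p=cap("top"); q=cap("side"); V=[]
for c in (p,q):
    d=[m for m in models.cut_out(c,"switch")]; print([(round(m["confidence"],2),np.round(np.array(m["extent"])*[640,400,640,400])) for m in d])
    d=[m for m in d if abs((m["extent"][0]+m["extent"][2]/2)*640-(229 if c is p else 254))<15]
    t=[m for m in models.cut_out(c,"toggle") if abs((m["extent"][0]+m["extent"][2]/2)*640-(225 if c is p else 254))<18]
    M=d[0]["region"].copy()
    for m in t[:1]: M|=m["region"]
    org=np.array([190,140]) if c is p else np.array([214,220]); V.append((c,org,M[org[1]:org[1]+80,org[0]:org[0]+80].astype(np.float32)))
def boxpts(b): return np.array([(X,Y,Z) for X in b[:2] for Y in b[2:4] for Z in b[4:]])/1000
def cost(v,ret=False):
    x,y,a,t=.62+v[0]/100,.3+v[1]/100,v[2],v[3]; c,s=np.cos(a),np.sin(a); e=0; out=[]
    A=boxpts((-42.5,42.5,-35,35,0,50)); L=boxpts((-13,13,-8,8,54,90)); T=boxpts((-4,4,-4,4,0,60)); 
    rot=lambda P:np.c_[P[:,0]*np.cos(t)+P[:,2]*np.sin(t),P[:,1],.045-P[:,0]*np.sin(t)+P[:,2]*np.cos(t)]
    for cam,org,M in V:
        m=np.zeros((320,320),np.uint8)
        for P in (A,rot(L),rot(T)):
            W=np.c_[x+c*P[:,0]-s*P[:,1],y+s*P[:,0]+c*P[:,1],P[:,2]]
            cv2.fillConvexPoly(m,np.round(cv2.convexHull(((proj(cam,W)-org+.5)*4).astype(np.float32))).astype(np.int32),1)
        s_=cv2.resize(m.astype(np.float32),(80,80),interpolation=cv2.INTER_AREA); e+=np.abs(s_-M).sum(); out.append(m)
    return out if ret else float(e)
best=None
for a0 in (145,152,160):
  for t0 in (0.,.3,.5):
    v0=np.array([0,0,np.radians(a0),t0]); z=minimize(cost,v0,method="Nelder-Mead",options=dict(initial_simplex=[v0]+[v0+d for d in np.diag([1,1,.15,.2])],maxiter=250))
    if best is None or z.fun<best.fun: best=z
v=best.x; print(best.fun,"pos",.62+v[0]/100,.3+v[1]/100,"yaw",np.degrees(v[2]),"theta",v[3],[x[2].sum() for x in V])
o=[]
for (c,org,M),m in zip(V,cost(v,True)):
    im=cv2.resize(c["frame"][org[1]:org[1]+80,org[0]:org[0]+80],(400,400),interpolation=cv2.INTER_CUBIC)
    cv2.drawContours(im,cv2.findContours(cv2.resize(m,(400,400)),0,2)[0],-1,(0,0,255),1); o.append(im)
cv2.imwrite("pics/sw.png" if __name__=="__main__" else "x.png",np.hstack(o))
E
python3 sw.py
```

```text
[(0.75, array([212., 161.,  35.,  36.]))]
[(0.88, array([237., 237.,  39.,  45.])), (0.4, array([292., 176.,  28.,  16.]))]
129.8125 pos 0.6247616482419415 0.30253735444754953 yaw 149.4239903646856 theta 0.4416660423765457 [np.float32(766.0), np.float32(903.0)]
```

View pics/sw.png

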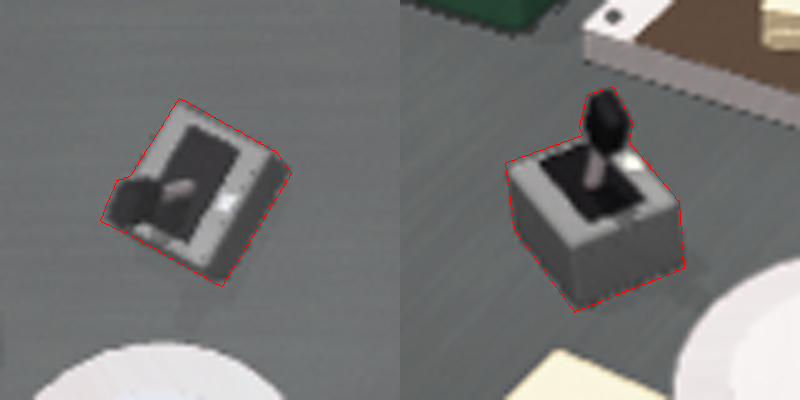

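```bash
cat > plan.py <<'E'
from station import r
import numpy as np, sys
s=r.sense(); R=np.array(s["ee_rot"]); psi=np.degrees(np.arctan2(R[1,0],R[0,0]))
print("t",round(s["time_s"],2),"pos",s["tcp_pos"].round(4),"psi",round(psi,2),"j",np.round(s["joints"],1).tolist(),"w",round(s["gripper_width"]*87,1),"F",round(s["gripper_force"],1),"wf",s["wrist_force"].round(1))
P=s["tcp_pos"]
for a in sys.argv[1:]:
    x,y,z,g=map(float,a.split(",")); t=(psi-g+180)%360-180; c,n=np.cos(np.radians(g)),np.sin(np.radians(g))
    d=np.array([x,y,z])-P; print("->",a,"turn %.1f (%.1f rows) then shift x %.4f y %.4f z %.4f (%.1f rows)"%(t,abs(t)/7.16,d[0]*c+d[1]*n,d[0]*n-d[1]*c,-d[2],np.linalg.norm(d)/.0417)); P=np.array([x,y,z]); psi=g
E
```

Call:
apply_moves:
  moves:
    - [[0,0,-0.006],-6.62]
    - [[0,0,-0.006],-6.62]
    - [[0,0,-0.006],-6.62]
    - [[0,0,-0.006],-6.62]
    - [[0,0,-0.006],-6.62]
  hand: 0.075

```text
time_s: 3.02
tcp_pos: [0.2107, -0.5884, 0.2528]
ee_rot: [[-0.6, -0.8, -0.0], [-0.8, 0.6, -0.0], [0.0, 0.0, -1.0]]
wrist_force: [0.2, -0.2, 0.0]
gripper_width: 0.873
gripper_force: 0.0
```

Call:
apply_moves:
  moves:
    - [[0,0,0],-6.62]
    - [[-0.039,0.005,0],0]
    - [[-0.039,0.005,0],0]
    - [[-0.039,0.005,0],0]
    - [[-0.039,0.005,0],0]

```text
time_s: 3.43
tcp_pos: [0.273, -0.4425, 0.2524]
ee_rot: [[-0.51, -0.86, -0.0], [-0.86, 0.51, 0.0], [-0.0, 0.0, -1.0]]
wrist_force: [1.1, 0.2, 0.7]
gripper_width: 0.862
gripper_force: 0.0
```

Call:
apply_moves:
  moves:
    - [[-0.039,0.005,0],0]
    - [[-0.039,0.005,0],0]
    - [[-0.039,0.005,0],0]
    - [[-0.039,0.005,0],0]
    - [[-0.039,0.005,0],0]

```text
time_s: 3.85
tcp_pos: [0.3508, -0.2616, 0.2529]
ee_rot: [[-0.509, -0.861, 0.001], [-0.861, 0.509, -0.0], [-0.0, -0.001, -1.0]]
wrist_force: [0.6, -0.1, 0.4]
gripper_width: 0.864
gripper_force: 0.0
```

Call:
apply_moves:
  moves:
    - [[-0.039,0.005,0],0]
    - [[-0.039,0.005,0],0]
    - [[-0.039,0.005,0],0]
    - [[-0.039,0.005,0],0]
    - [[-0.039,0.005,0],0]

```text
time_s: 4.27
tcp_pos: [0.4285, -0.0808, 0.2531]
ee_rot: [[-0.508, -0.861, 0.001], [-0.861, 0.508, 0.0], [-0.001, -0.001, -1.0]]
wrist_force: [0.7, -0.3, 0.5]
gripper_width: 0.864
gripper_force: 0.0
```

Call:
apply_moves:
  moves:
    - [[-0.039,0.005,0],0]
    - [[-0.039,0.005,0],0]
    - [[-0.039,0.005,0],0]
    - [[-0.039,0.005,0],0]
    - [[-0.039,0.005,0],0]

```text
time_s: 4.68
tcp_pos: [0.5062, 0.0999, 0.2529]
ee_rot: [[-0.508, -0.861, 0.001], [-0.861, 0.508, 0.0], [-0.001, -0.001, -1.0]]
wrist_force: [0.8, -0.3, -0.2]
gripper_width: 0.863
gripper_force: 0.0
```

Call:
apply_moves:
  moves:
    - [[-0.039,0.005,0],0]
    - [[-0.039,0.005,0],0]
    - [[-0.039,0.005,0],0]
    - [[0,0,0],0]
    - [[0,0,0],0]

```text
time_s: 5.1
tcp_pos: [0.5528, 0.2081, 0.2514]
ee_rot: [[-0.507, -0.862, -0.001], [-0.862, 0.507, -0.001], [0.001, 0.001, -1.0]]
wrist_force: [-0.7, -0.1, -0.2]
gripper_width: 0.865
gripper_force: 0.0
```

Call:
apply_moves:
  moves:
    - [[-0.039,0.0072,0],0]
    - [[-0.039,0.0072,0],0]
    - [[-0.039,0.0072,0],0]
    - [[0,0,0.035],0]
    - [[0,0,0.035],0]

```text
time_s: 5.52
tcp_pos: [0.595, 0.32, 0.184]
ee_rot: [[-0.508, -0.862, 0.005], [-0.861, 0.508, 0.004], [-0.006, -0.002, -1.0]]
wrist_force: [-0.5, -0.6, -0.9]
gripper_width: 0.866
gripper_force: 0.0
```

Call:
apply_moves:
  moves:
    - [[0,0,0.03],0]
    - [[0,0,0.03],0]
    - [[0,0,0.019],0]
    - [[0,0,0],0]
    - [[0,0,0],0]

```text
time_s: 5.93
tcp_pos: [0.5933, 0.3167, 0.1033]
ee_rot: [[-0.509, -0.861, -0.001], [-0.861, 0.509, -0.002], [0.002, 0.0, -1.0]]
wrist_force: [-0.2, -0.0, 0.5]
gripper_width: 0.861
gripper_force: 0.0
```

```bash
python3 plan.py 0.6248,0.3025,0.102,239.4
```

```text
t 5.93 pos [0.5933 0.3167 0.1033] psi -120.62 j [41.9, 32.1, -0.9, 0.0, -57.1, -72.5] w 74.9 F 0.0 wf [-0.2 -0.   0.5]
-> 0.6248,0.3025,0.102,239.4 turn -0.0 (0.0 rows) then shift x -0.0038 y -0.0343 z 0.0013 (0.8 rows)
```

Call:
apply_moves:
  moves:
    - [[-0.0019,-0.0172,0],0]
    - [[-0.0019,-0.0171,0],0]
    - [[0,0,0],0]

```text
time_s: 6.18
tcp_pos: [0.6281, 0.3032, 0.1069]
ee_rot: [[-0.51, -0.86, 0.005], [-0.86, 0.51, 0.003], [-0.005, -0.003, -1.0]]
wrist_force: [0.1, 0.5, 0.2]
gripper_width: 0.857
gripper_force: 0.0
```

Call:
apply_moves:
  moves:
    - [[0,0,0],0]
    - [[0,0,0],0]
    - [[0,0,0],0]
    - [[0,0,0],0]
    - [[0,0,0],0]
  hand: 0.02

```text
time_s: 6.6
tcp_pos: [0.6243, 0.3043, 0.104]
ee_rot: [[-0.508, -0.861, 0.0], [-0.861, 0.508, 0.0], [-0.0, 0.0, -1.0]]
wrist_force: [-0.8, 0.3, 1.5]
gripper_width: 0.565
gripper_force: 0.6
```

Call:
apply_moves:
  moves:
    - [[0,0,0],0]
    - [[0,0,0],0]
    - [[0,0,0],0]
    - [[0,0,0],0]
    - [[0,0,0],0]

```text
time_s: 7.02
tcp_pos: [0.6248, 0.304, 0.1036]
ee_rot: [[-0.508, -0.861, -0.0], [-0.861, 0.508, 0.0], [-0.0, 0.0, -1.0]]
wrist_force: [-1.4, 0.9, 1.2]
gripper_width: 0.298
gripper_force: 30.0
```

```bash
python3 plan.py 0.6248,0.3025,0.102,239.4
```

```text
t 7.02 pos [0.6248 0.304  0.1036] psi -120.54 j [39.2, 34.0, 2.7, -0.0, -58.7, -69.8] w 26.0 F 30.0 wf [-1.4  0.9  1.2]
-> 0.6248,0.3025,0.102,239.4 turn 0.1 (0.0 rows) then shift x 0.0013 y -0.0008 z 0.0016 (0.1 rows)
```

Call:
apply_moves:
  moves:
    - [[0,0,0],0]
    - [[0,0,0],0]
    - [[0,0,0],0]
    - [[0,0,0],0]
    - [[0,0,0],0]
  hand: 0.07

```text
time_s: 7.43
tcp_pos: [0.625, 0.3035, 0.1034]
ee_rot: [[-0.509, -0.861, -0.0], [-0.861, 0.509, -0.0], [0.0, -0.0, -1.0]]
wrist_force: [0.3, -0.4, -0.3]
gripper_width: 0.591
gripper_force: 0.0
```

Call:
apply_moves:
  moves:
    - [[0,0,-0.02],0]
    - [[0,0,-0.03],0]
    - [[0,0,-0.03],0]
    - [[0,0,-0.03],0]
    - [[0,0,-0.03],0]

```text
time_s: 7.85
tcp_pos: [0.6248, 0.3034, 0.245]
ee_rot: [[-0.509, -0.861, 0.0], [-0.861, 0.509, -0.0], [0.0, -0.0, -1.0]]
wrist_force: [1.1, 0.5, -0.1]
gripper_width: 0.798
gripper_force: 0.0
```

Call:
apply_moves:
  moves:
    - [[0.04,0,0],6.6]
    - [[0.04,0,0],6.6]
    - [[0.04,0,0],6.6]
    - [[0.04,0,0],6.6]
    - [[0.04,0,0],6.6]

```text
time_s: 8.27
tcp_pos: [0.4872, 0.1594, 0.2433]
ee_rot: [[-0.899, -0.439, 0.0], [-0.439, 0.899, -0.0], [0.0, -0.0, -1.0]]
wrist_force: [0.2, -1.4, 1.5]
gripper_width: 0.802
gripper_force: 0.0
```

Call:
apply_moves:
  moves:
    - [[0,0,0],6.6]
    - [[0,0,0],6.6]
    - [[0,0,0],6.6]
    - [[0,0,0],6.6]
    - [[0,0,0],0]

```text
time_s: 8.68
tcp_pos: [0.4883, 0.1611, 0.2438]
ee_rot: [[-1.0, 0.002, 0.001], [0.002, 1.0, 0.0], [-0.001, 0.0, -1.0]]
wrist_force: [0.4, -0.6, 0.1]
gripper_width: 0.806
gripper_force: 0.0
```

```bash
python3 plan.py; sed -i 's/pics\/sw.png/pics\/sw2.png/' sw.py; python3 sw.py; python3 -c "
from h import *
locate(cap('top'))"
```

```text
t 8.68 pos [0.4883 0.1611 0.2438] psi 179.89 j [36.4, 10.3, -12.9, 0.0, -66.8, -126.5] w 70.2 F 0.0 wf [ 0.4 -0.6  0.1]
[]
px [373. 216.] area 351 offcut 1 [94.75   0.497 -0.134  8.591] [95, 79, 124, 61, 55, 84, 93, 44]
px [332. 154.] area 336 offcut 6 [ 6.0875e+01  6.9100e-01 -1.7000e-02  8.1990e+00] [72, 59, 86, 39, 23, 61, 64, 25]
px [333. 219.] area 314 offcut 2 [ 4.4312e+01  4.8800e-01 -1.5000e-02  3.4963e+02] [93, 44, 146, 84, 68, 102, 111, 56]
px [369. 184.] area 247 offcut 8 [ 8.33750e+01  5.97000e-01 -1.27000e-01  1.79837e+02] [176, 137, 134, 130, 97, 167, 70, 83]
px [334. 187.] area 234 offcut 7 [ 5.41250e+01  5.83000e-01 -1.90000e-02  3.57521e+02] [165, 129, 122, 119, 80, 158, 54, 82]
px [298. 221.] area 187 offcut 3 [1.85438e+02 4.89000e-01 8.90000e-02 1.71903e+02] [243, 208, 185, 192, 154, 229, 127, 155]
px [369. 151.] area 302 offcut 4 [55.062  0.697 -0.132  1.804] [98, 75, 91, 55, 34, 83, 60, 32]
px [297. 184.] area 142 offcut 5 [1.69062e+02 5.88000e-01 9.40000e-02 2.02630e+01] [254, 208, 219, 207, 169, 247, 168, 174]Traceback (most recent call last):
  File "sw.py", line 7, in <module>
    M=d[0]["region"].copy()
      ~^^^
IndexError: list index out of range
```

```bash
python3 -c "
from h import *
q=cap('side'); cv2.imwrite('pics/s2.png',cv2.resize(q['frame'][190:310,200:380],None,fx=4,fy=4,interpolation=cv2.INTER_CUBIC))"
```

```text
(no output)
```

View pics/s2.png

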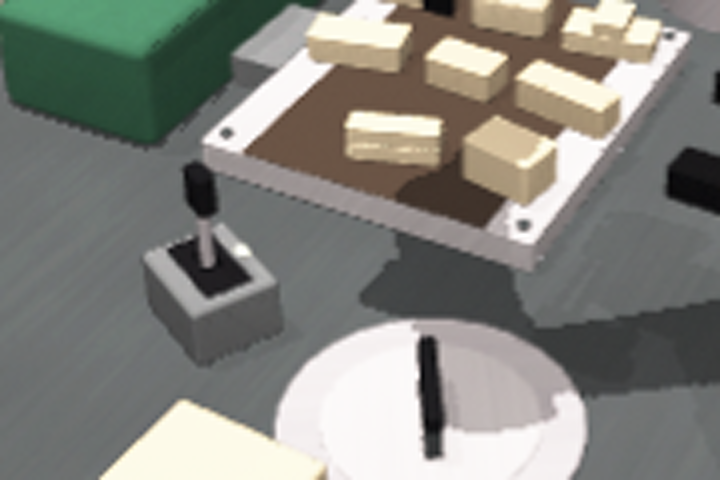

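Call:
apply_moves:
  moves:
    - [[0,-0.036,0],0]
    - [[0,-0.036,0],0]
    - [[0,0,0.03],5]
    - [[0,0,0.04],5]
    - [[0,0,0.04],0]

```text
time_s: 9.4
tcp_pos: [0.4893, 0.089, 0.1337]
ee_rot: [[-0.984, 0.177, 0.004], [0.177, 0.984, 0.002], [-0.004, 0.003, -1.0]]
wrist_force: [0.2, 0.6, -0.9]
gripper_width: 0.805
gripper_force: 0.0
```

Call:
apply_moves:
  moves:
    - [[0,0,0.04],0]
    - [[0,0,0.04],0]
    - [[0,0,0.017],0]
    - [[0,0,0],0]

```text
time_s: 9.73
tcp_pos: [0.4866, 0.0883, 0.0331]
ee_rot: [[-0.985, 0.173, -0.006], [0.173, 0.985, -0.003], [0.006, -0.004, -1.0]]
wrist_force: [-0.1, -0.3, 0.1]
gripper_width: 0.808
gripper_force: 0.0
```

Call:
apply_moves:
  moves:
    - [[0,0,0],0]
    - [[0,0,0],0]
    - [[0,0,0],0]
    - [[0,0,0],0]
    - [[0,0,0],0]
  hand: 0.02

```text
time_s: 10.15
tcp_pos: [0.4889, 0.0895, 0.0376]
ee_rot: [[-0.985, 0.173, 0.002], [0.173, 0.985, 0.001], [-0.002, 0.001, -1.0]]
wrist_force: [-0.7, -2.0, 1.7]
gripper_width: 0.508
gripper_force: 0.7
```

Call:
apply_moves:
  moves:
    - [[0,0,0],0]
    - [[0,0,0],0]
    - [[0,0,-0.02],0]

```text
time_s: 10.4
tcp_pos: [0.486, 0.0883, 0.0542]
ee_rot: [[-0.985, 0.174, -0.006], [0.174, 0.985, -0.002], [0.006, -0.004, -1.0]]
wrist_force: [0.1, 0.3, -1.2]
gripper_width: 0.506
gripper_force: 29.8
```

```bash
python3 plan.py 0.489,0.089,0.2,180 0.437,-0.336,0.2,180
```

```text
t 10.4 pos [0.486  0.0883 0.0542] psi 169.96 j [29.1, 21.1, -29.7, -0.1, -39.6, -129.1] w 44.0 F 29.8 wf [ 0.1  0.3 -1.2]
-> 0.489,0.089,0.2,180 turn -10.0 (1.4 rows) then shift x -0.0030 y 0.0007 z -0.1458 (3.5 rows)
-> 0.437,-0.336,0.2,180 turn 0.0 (0.0 rows) then shift x 0.0520 y -0.4250 z -0.0000 (10.3 rows)
```

Call:
apply_moves:
  moves:
    - [[0,0,-0.037],-5]
    - [[0,0,-0.037],-5]
    - [[0,0,-0.037],0]
    - [[0,0,-0.036],0]

```text
time_s: 10.73
tcp_pos: [0.4877, 0.089, 0.2053]
ee_rot: [[-1.0, -0.0, -0.0], [-0.0, 1.0, 0.0], [0.0, 0.0, -1.0]]
wrist_force: [1.3, 0.8, -2.0]
gripper_width: 0.505
gripper_force: 29.8
```

Call:
apply_moves:
  moves:
    - [[0.0047,-0.0386,0],0]
    - [[0.0047,-0.0386,0],0]
    - [[0.0047,-0.0386,0],0]
    - [[0.0047,-0.0386,0],0]
    - [[0.0047,-0.0386,0],0]

```text
time_s: 11.15
tcp_pos: [0.4639, -0.1051, 0.2036]
ee_rot: [[-1.0, -0.001, 0.0], [-0.001, 1.0, 0.0], [-0.0, 0.0, -1.0]]
wrist_force: [0.9, 0.2, -1.3]
gripper_width: 0.505
gripper_force: 29.8
```

Call:
apply_moves:
  moves:
    - [[0.0047,-0.0386,0],0]
    - [[0.0047,-0.0386,0],0]
    - [[0.0047,-0.0386,0],0]
    - [[0.0047,-0.0386,0],0]
    - [[0.0047,-0.0386,0],0]

```text
time_s: 11.57
tcp_pos: [0.4405, -0.2984, 0.2033]
ee_rot: [[-1.0, -0.0, -0.0], [-0.0, 1.0, 0.001], [0.0, 0.001, -1.0]]
wrist_force: [1.2, 0.4, -1.4]
gripper_width: 0.509
gripper_force: 29.8
```

Call:
apply_moves:
  moves:
    - [[0.0047,-0.0386,0],0]
    - [[0,0,0],0]
    - [[0,0,0.03],0]
    - [[0,0,0.03],0]
    - [[0,0,0.01],0]

```text
time_s: 11.98
tcp_pos: [0.4337, -0.3339, 0.1292]
ee_rot: [[-1.0, 0.002, -0.007], [0.002, 1.0, 0.005], [0.007, 0.005, -1.0]]
wrist_force: [-1.1, -0.3, -2.3]
gripper_width: 0.506
gripper_force: 29.8
```

```bash
python3 plan.py 0.437,-0.336,0.13,180 0.437,-0.336,0.2,180 0.588,0.095,0.2,180; python3 -c "
from h import *
q=cap('top'); cv2.imwrite('pics/t2.png',cv2.resize(q['frame'][120:300,280:520],None,fx=3,fy=3,interpolation=cv2.INTER_CUBIC))"
```

```text
t 11.98 pos [ 0.4337 -0.3339  0.1292] psi 179.89 j [-20.7, 19.8, -17.6, -0.1, -53.1, -69.3] w 44.0 F 29.8 wf [-1.1 -0.3 -2.3]
-> 0.437,-0.336,0.13,180 turn -0.1 (0.0 rows) then shift x -0.0033 y -0.0021 z -0.0008 (0.1 rows)
-> 0.437,-0.336,0.2,180 turn 0.0 (0.0 rows) then shift x 0.0000 y 0.0000 z -0.0700 (1.7 rows)
-> 0.588,0.095,0.2,180 turn 0.0 (0.0 rows) then shift x -0.1510 y 0.4310 z -0.0000 (11.0 rows)
```

View pics/t2.png

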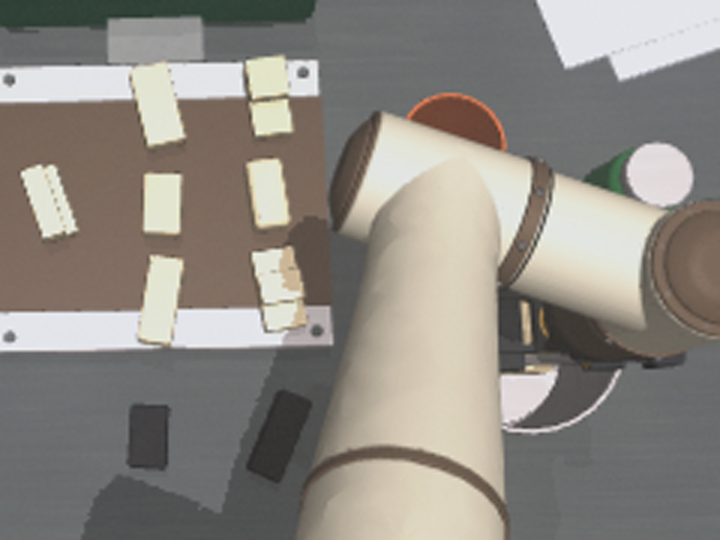

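Call:
apply_moves:
  moves:
    - [[0,0,0],0]
    - [[0,0,0],0]
    - [[0,0,0],0]
    - [[0,0,-0.036],0]
    - [[0,0,-0.036],0]
  hand: 0.07

```text
time_s: 12.45
tcp_pos: [0.4363, -0.3349, 0.2064]
ee_rot: [[-1.0, -0.001, -0.002], [-0.001, 1.0, 0.001], [0.002, 0.001, -1.0]]
wrist_force: [1.3, -0.1, 0.2]
gripper_width: 0.769
gripper_force: 0.0
```

Call:
apply_moves:
  moves:
    - [[-0.0129,0.0359,0],0]
    - [[-0.0129,0.0359,0],0]
    - [[-0.0129,0.0359,0],0]
    - [[-0.0129,0.0359,0],0]
    - [[-0.0129,0.0359,0],0]

```text
time_s: 12.87
tcp_pos: [0.5024, -0.1541, 0.2079]
ee_rot: [[-1.0, -0.001, 0.005], [-0.001, 1.0, -0.0], [-0.005, -0.0, -1.0]]
wrist_force: [0.7, -0.2, 1.0]
gripper_width: 0.805
gripper_force: 0.0
```

Call:
apply_moves:
  moves:
    - [[-0.0127,0.0359,0],0]
    - [[-0.0127,0.0359,0],0]
    - [[-0.0127,0.0359,0],0]
    - [[-0.0127,0.0359,0],0]
    - [[-0.0127,0.0359,0],0]

```text
time_s: 13.28
tcp_pos: [0.5657, 0.0261, 0.2079]
ee_rot: [[-1.0, -0.001, 0.004], [-0.001, 1.0, 0.001], [-0.004, 0.001, -1.0]]
wrist_force: [0.7, -0.2, -0.1]
gripper_width: 0.806
gripper_force: 0.0
```

Call:
apply_moves:
  moves:
    - [[-0.0127,0.0359,0],0]
    - [[-0.0127,0.0343,0],0]
    - [[0,0,0.035],-6.3]
    - [[0,0,0.035],-6.3]
    - [[0,0,0.035],-6.3]

```text
time_s: 13.7
tcp_pos: [0.5915, 0.0958, 0.1019]
ee_rot: [[-0.943, -0.331, 0.005], [-0.331, 0.943, 0.002], [-0.006, 0.0, -1.0]]
wrist_force: [0.2, 0.0, -0.9]
gripper_width: 0.81
gripper_force: 0.0
```

```bash
python3 plan.py 0.588,0.095,0.036,199
```

```text
t 13.7 pos [0.5915 0.0958 0.1019] psi -160.64 j [24.7, 25.7, -12.6, 0.0, -51.4, -95.3] w 70.5 F 0.0 wf [ 0.2  0.  -0.9]
-> 0.588,0.095,0.036,199 turn 0.4 (0.0 rows) then shift x 0.0036 y 0.0004 z 0.0659 (1.6 rows)
```

Call:
apply_moves:
  moves:
    - [[0.002,0,0.03],0]
    - [[0,0,0.025],0]
    - [[0,0,0.011],0]
    - [[0,0,0],0]

```text
time_s: 14.03
tcp_pos: [0.5874, 0.0932, 0.0332]
ee_rot: [[-0.946, -0.324, -0.003], [-0.324, 0.946, -0.001], [0.003, -0.0, -1.0]]
wrist_force: [-1.0, -0.3, 1.1]
gripper_width: 0.806
gripper_force: 0.0
```

Call:
apply_moves:
  moves:
    - [[0,0,0],0]
    - [[0,0,0],0]
    - [[0,0,0],0]
    - [[0,0,0],0]
    - [[0,0,0],0]
  hand: 0.01

```text
time_s: 14.45
tcp_pos: [0.5888, 0.0935, 0.0358]
ee_rot: [[-0.946, -0.324, 0.002], [-0.324, 0.946, 0.001], [-0.002, 0.0, -1.0]]
wrist_force: [-0.3, 0.4, 0.7]
gripper_width: 0.513
gripper_force: 0.0
```

Call:
apply_moves:
  moves:
    - [[0,0,0],0]
    - [[0,0,0],0]
    - [[0,0,-0.02],0]
    - [[0,0,-0.035],6.3]
    - [[0,0,-0.035],6.3]

```text
time_s: 14.87
tcp_pos: [0.587, 0.0927, 0.1241]
ee_rot: [[-0.994, -0.105, -0.004], [-0.105, 0.994, -0.002], [0.004, -0.001, -1.0]]
wrist_force: [1.7, 0.8, -1.1]
gripper_width: 0.41
gripper_force: 30.0
```

Call:
apply_moves:
  moves:
    - [[0,0,-0.04],6.3]
    - [[0,0,-0.035],0]
    - [[0.0126,-0.0359,0],0]
    - [[0.0126,-0.0359,0],0]
    - [[0.0126,-0.0359,0],0]

```text
time_s: 15.28
tcp_pos: [0.5498, -0.015, 0.2001]
ee_rot: [[-1.0, -0.002, 0.001], [-0.002, 1.0, 0.001], [-0.001, 0.001, -1.0]]
wrist_force: [-0.0, -0.8, -0.8]
gripper_width: 0.413
gripper_force: 30.0
```

Call:
apply_moves:
  moves:
    - [[0.0126,-0.0359,0],0]
    - [[0.0126,-0.0359,0],0]
    - [[0.0126,-0.0359,0],0]
    - [[0.0126,-0.0359,0],0]
    - [[0.0126,-0.0359,0],0]

```text
time_s: 15.7
tcp_pos: [0.4863, -0.1955, 0.1996]
ee_rot: [[-1.0, -0.001, -0.0], [-0.001, 1.0, 0.0], [0.0, 0.0, -1.0]]
wrist_force: [0.3, -0.6, -0.5]
gripper_width: 0.409
gripper_force: 30.0
```

Call:
apply_moves:
  moves:
    - [[0.0126,-0.0359,0],0]
    - [[0.0126,-0.0359,0],0]
    - [[0.0126,-0.0359,0],0]
    - [[0.0126,-0.0359,0],0]
    - [[0,0,0.02],0]

```text
time_s: 16.12
tcp_pos: [0.4371, -0.3438, 0.1829]
ee_rot: [[-1.0, 0.005, 0.006], [0.005, 1.0, -0.006], [-0.006, -0.006, -1.0]]
wrist_force: [1.6, 0.1, 0.2]
gripper_width: 0.413
gripper_force: 30.0
```

```bash
python3 plan.py 0.437,-0.336,0.14,180 0.437,-0.336,0.2,180 0.690,-0.017,0.2,180; python3 -c "
from h import *
locate(cap('top'),[1,2,4,5,6,7])"
```

```text
t 16.12 pos [ 0.4371 -0.3438  0.1829] psi 179.73 j [-21.4, 17.0, -13.2, 0.2, -59.4, -69.0] w 35.9 F 30.0 wf [1.6 0.1 0.2]
-> 0.437,-0.336,0.14,180 turn -0.3 (0.0 rows) then shift x 0.0001 y 0.0078 z 0.0429 (1.0 rows)
-> 0.437,-0.336,0.2,180 turn 0.0 (0.0 rows) then shift x 0.0000 y 0.0000 z -0.0600 (1.4 rows)
-> 0.690,-0.017,0.2,180 turn 0.0 (0.0 rows) then shift x -0.2530 y 0.3190 z -0.0000 (9.8 rows)
px [373. 215.] area 338 offcut 6 [92.688  0.495 -0.133  9.   ] [106, 85, 68, 55, 93, 92]
px [332. 154.] area 334 offcut 1 [ 7.2188e+01  6.8900e-01 -1.7000e-02  1.1975e+01] [72, 62, 40, 22, 62, 62]
px [333. 219.] area 313 offcut 2 [ 4.53120e+01  4.86000e-01 -1.50000e-02  1.68712e+02] [97, 45, 83, 67, 101, 112]
px [369. 184.] area 242 offcut 7 [ 7.19380e+01  5.93000e-01 -1.26000e-01  3.59952e+02] [184, 143, 135, 101, 172, 72]
px [334. 187.] area 233 offcut 5 [ 8.10000e+01  5.86000e-01 -1.80000e-02  1.77639e+02] [166, 129, 119, 81, 158, 56]
px [369. 151.] area 300 offcut 4 [53.75   0.697 -0.131  0.852] [103, 76, 54, 35, 85, 62]
```

Call:
apply_moves:
  moves:
    - [[0,0.002,0.025],0]
    - [[0,0,0.012],0]
    - [[0,0,0],0]

```text
time_s: 16.42
tcp_pos: [0.4349, -0.3339, 0.1394]
ee_rot: [[-1.0, 0.0, -0.007], [0.0, 1.0, 0.004], [0.007, 0.004, -1.0]]
wrist_force: [-0.5, 0.2, -1.7]
gripper_width: 0.413
gripper_force: 30.0
```

Call:
apply_moves:
  moves:
    - [[0,0,0],0]
    - [[0,0,0],0]
    - [[0,0,0],0]
    - [[0,0,-0.03],0]
    - [[0,0,-0.03],0]
  hand: 0.07

```text
time_s: 16.83
tcp_pos: [0.4365, -0.335, 0.2028]
ee_rot: [[-1.0, -0.001, -0.003], [-0.001, 1.0, 0.001], [0.003, 0.001, -1.0]]
wrist_force: [1.0, -0.3, 0.1]
gripper_width: 0.7
gripper_force: 0.0
```

Call:
apply_moves:
  moves:
    - [[-0.0253,0.0319,0],0]
    - [[-0.0253,0.0319,0],0]
    - [[-0.0253,0.0319,0],0]
    - [[-0.0253,0.0319,0],0]
    - [[-0.0253,0.0319,0],0]

```text
time_s: 17.25
tcp_pos: [0.565, -0.1743, 0.2043]
ee_rot: [[-1.0, -0.001, 0.003], [-0.001, 1.0, -0.0], [-0.003, -0.0, -1.0]]
wrist_force: [0.3, -0.4, 0.2]
gripper_width: 0.801
gripper_force: 0.0
```

Call:
apply_moves:
  moves:
    - [[-0.0253,0.0319,0],0]
    - [[-0.0253,0.0319,0],0]
    - [[-0.0253,0.0319,0],0]
    - [[-0.0253,0.0319,0],0]
    - [[-0.0253,0.0319,0],0]

```text
time_s: 17.67
tcp_pos: [0.6913, -0.0144, 0.2042]
ee_rot: [[-1.0, -0.001, 0.002], [-0.001, 1.0, 0.0], [-0.002, 0.0, -1.0]]
wrist_force: [0.6, -0.8, -0.3]
gripper_width: 0.802
gripper_force: 0.0
```

Call:
apply_moves:
  moves:
    - [[0,0,0.035],-5]
    - [[0,0,0.035],-5]
    - [[0,0,0.035],0]
    - [[0,0,0],0]

```text
time_s: 18.0
tcp_pos: [0.6852, -0.016, 0.0901]
ee_rot: [[-0.985, -0.173, -0.014], [-0.173, 0.985, -0.0], [0.014, 0.002, -1.0]]
wrist_force: [-1.7, -1.4, -1.3]
gripper_width: 0.803
gripper_force: 0.0
```

```bash
python3 plan.py 0.690,-0.017,0.036,190
```

```text
t 18.0 pos [ 0.6852 -0.016   0.0901] psi -170.03 j [12.1, 34.3, 1.1, -0.2, -57.7, -92.0] w 69.8 F 0.0 wf [-1.7 -1.4 -1.3]
-> 0.690,-0.017,0.036,190 turn -0.0 (0.0 rows) then shift x -0.0045 y -0.0018 z 0.0541 (1.3 rows)
```

Call:
apply_moves:
  moves:
    - [[0,0,0.025],0]
    - [[0,0,0.02],0]
    - [[0,0,0.013],0]
    - [[0,0,0],0]

```text
time_s: 18.33
tcp_pos: [0.689, -0.0167, 0.0383]
ee_rot: [[-0.985, -0.173, -0.003], [-0.173, 0.985, -0.0], [0.003, 0.0, -1.0]]
wrist_force: [-0.6, 0.4, 0.4]
gripper_width: 0.802
gripper_force: 0.0
```

Call:
apply_moves:
  moves:
    - [[0,0,0],0]
    - [[0,0,0],0]
    - [[0,0,0],0]
    - [[0,0,0],0]
    - [[0,0,0],0]
  hand: 0.01

```text
time_s: 18.75
tcp_pos: [0.6906, -0.0165, 0.0407]
ee_rot: [[-0.985, -0.174, 0.002], [-0.174, 0.985, 0.0], [-0.002, -0.0, -1.0]]
wrist_force: [0.4, 0.3, -0.1]
gripper_width: 0.512
gripper_force: 0.0
```

Call:
apply_moves:
  moves:
    - [[0,0,0],0]
    - [[0,0,0],0]
    - [[0,0,-0.02],0]
    - [[0,0,-0.035],5]
    - [[0,0,-0.035],5]

```text
time_s: 19.17
tcp_pos: [0.6886, -0.0167, 0.1285]
ee_rot: [[-1.0, 0.004, -0.005], [0.004, 1.0, -0.001], [0.005, -0.001, -1.0]]
wrist_force: [-0.2, -0.3, -1.0]
gripper_width: 0.459
gripper_force: 29.8
```

Call:
apply_moves:
  moves:
    - [[0,0,-0.04],0]
    - [[0,0,-0.035],0]
    - [[0.0253,-0.0319,0],0]
    - [[0.0253,-0.0319,0],0]
    - [[0.0253,-0.0319,0],0]

```text
time_s: 19.58
tcp_pos: [0.6131, -0.1126, 0.2048]
ee_rot: [[-1.0, -0.002, 0.001], [-0.002, 1.0, 0.001], [-0.001, 0.001, -1.0]]
wrist_force: [0.1, -0.4, -1.0]
gripper_width: 0.458
gripper_force: 29.8
```

Call:
apply_moves:
  moves:
    - [[0.0253,-0.0319,0],0]
    - [[0.0253,-0.0319,0],0]
    - [[0.0253,-0.0319,0],0]
    - [[0.0253,-0.0319,0],0]
    - [[0.0253,-0.0319,0],0]

```text
time_s: 20.0
tcp_pos: [0.4859, -0.2728, 0.2044]
ee_rot: [[-1.0, -0.001, -0.0], [-0.001, 1.0, 0.0], [0.0, 0.0, -1.0]]
wrist_force: [0.2, -1.3, -1.4]
gripper_width: 0.457
gripper_force: 29.8
```

Call:
apply_moves:
  moves:
    - [[0.0253,-0.0319,0],0]
    - [[0.0253,-0.0319,0],0]
    - [[0,0,0.03],0]
    - [[0,0,0.025],0]
    - [[0,0,0],0]

```text
time_s: 20.42
tcp_pos: [0.4329, -0.3344, 0.1445]
ee_rot: [[-1.0, 0.003, -0.009], [0.003, 1.0, 0.006], [0.009, 0.006, -1.0]]
wrist_force: [-1.5, 0.5, -1.3]
gripper_width: 0.457
gripper_force: 29.8
```

```bash
python3 plan.py 0.437,-0.336,0.2,180 0.486,-0.015,0.2,180
```

```text
t 20.42 pos [ 0.4329 -0.3344  0.1445] psi 179.81 j [-20.8, 18.9, -16.4, -0.2, -55.3, -69.3] w 39.7 F 29.8 wf [-1.5  0.5 -1.3]
-> 0.437,-0.336,0.2,180 turn -0.2 (0.0 rows) then shift x -0.0041 y -0.0016 z -0.0555 (1.3 rows)
-> 0.486,-0.015,0.2,180 turn 0.0 (0.0 rows) then shift x -0.0490 y 0.3210 z -0.0000 (7.8 rows)
```

Call:
apply_moves:
  moves:
    - [[0,0,0],0]
    - [[0,0,0],0]
    - [[0,0,0],0]
    - [[0,0,-0.025],0]
    - [[0,0,-0.025],0]
  hand: 0.07

```text
time_s: 20.83
tcp_pos: [0.4373, -0.3351, 0.2006]
ee_rot: [[-1.0, -0.001, -0.001], [-0.001, 1.0, 0.0], [0.001, 0.0, -1.0]]
wrist_force: [-0.0, 0.1, 0.2]
gripper_width: 0.745
gripper_force: 0.0
```

Call:
apply_moves:
  moves:
    - [[-0.0054,0.0357,0],0]
    - [[-0.0054,0.0357,0],0]
    - [[-0.0054,0.0357,0],0]
    - [[-0.0054,0.0357,0],0]
    - [[-0.0054,0.0357,0],0]

```text
time_s: 21.25
tcp_pos: [0.4651, -0.1552, 0.2016]
ee_rot: [[-1.0, -0.001, 0.004], [-0.001, 1.0, -0.0], [-0.004, -0.0, -1.0]]
wrist_force: [1.8, 0.1, -0.3]
gripper_width: 0.805
gripper_force: 0.0
```

Call:
apply_moves:
  moves:
    - [[-0.0054,0.0357,0],0]
    - [[-0.0054,0.0357,0],0]
    - [[-0.0054,0.0357,0],0]
    - [[-0.0054,0.0357,0],0]

```text
time_s: 21.58
tcp_pos: [0.4865, -0.0118, 0.2016]
ee_rot: [[-1.0, -0.002, 0.004], [-0.002, 1.0, 0.001], [-0.004, 0.001, -1.0]]
wrist_force: [1.0, 1.1, 0.6]
gripper_width: 0.805
gripper_force: 0.0
```

Call:
apply_moves:
  moves:
    - [[0,0,0.035],5.5]
    - [[0,0,0.035],5.5]
    - [[0,0,0.035],0]
    - [[0,0,0],0]

```text
time_s: 21.92
tcp_pos: [0.4819, -0.0141, 0.0903]
ee_rot: [[-0.982, 0.19, -0.01], [0.19, 0.982, -0.002], [0.01, -0.004, -1.0]]
wrist_force: [-1.9, -0.7, -0.0]
gripper_width: 0.802
gripper_force: 0.0
```

```bash
python3 plan.py 0.486,-0.015,0.037,169
```

```text
t 21.92 pos [ 0.4819 -0.0141  0.0903] psi 169.04 j [17.6, 17.1, -29.0, -0.1, -44.5, -118.5] w 69.8 F 0.0 wf [-1.9 -0.7 -0. ]
-> 0.486,-0.015,0.037,169 turn 0.0 (0.0 rows) then shift x -0.0042 y -0.0001 z 0.0533 (1.3 rows)
```

Call:
apply_moves:
  moves:
    - [[0,0,0.025],0]
    - [[0,0,0.02],0]
    - [[0,0,0.012],0]
    - [[0,0,0],0]

```text
time_s: 22.25
tcp_pos: [0.4859, -0.0141, 0.0377]
ee_rot: [[-0.982, 0.19, -0.001], [0.19, 0.982, -0.001], [0.001, -0.001, -1.0]]
wrist_force: [-1.2, 0.6, -0.3]
gripper_width: 0.804
gripper_force: 0.0
```

Call:
apply_moves:
  moves:
    - [[0,0,0],0]
    - [[0,0,0],0]
    - [[0,0,0],0]
    - [[0,0,0],0]
    - [[0,0,0],0]
  hand: 0.01

```text
time_s: 22.67
tcp_pos: [0.4862, -0.0141, 0.0385]
ee_rot: [[-0.982, 0.19, 0.002], [0.19, 0.982, 0.001], [-0.002, 0.001, -1.0]]
wrist_force: [-0.1, -0.0, 1.1]
gripper_width: 0.511
gripper_force: 0.0
```

Call:
apply_moves:
  moves:
    - [[0,0,0],0]
    - [[0,0,0],0]
    - [[0,0,-0.02],0]
    - [[0,0,-0.035],-5.5]
    - [[0,0,-0.035],-5.5]

```text
time_s: 23.08
tcp_pos: [0.4843, -0.0147, 0.1275]
ee_rot: [[-1.0, -0.005, -0.004], [-0.005, 1.0, -0.001], [0.004, -0.001, -1.0]]
wrist_force: [0.9, 1.5, -0.8]
gripper_width: 0.387
gripper_force: 30.0
```

Call:
apply_moves:
  moves:
    - [[0,0,-0.04],0]
    - [[0,0,-0.035],0]
    - [[0.0054,-0.0357,0],0]
    - [[0.0054,-0.0357,0],0]
    - [[0.0054,-0.0357,0],0]

```text
time_s: 23.5
tcp_pos: [0.4691, -0.1219, 0.2033]
ee_rot: [[-1.0, -0.002, 0.002], [-0.002, 1.0, 0.001], [-0.002, 0.001, -1.0]]
wrist_force: [0.4, 0.2, -0.9]
gripper_width: 0.386
gripper_force: 30.0
```

Call:
apply_moves:
  moves:
    - [[0.0054,-0.0357,0],0]
    - [[0.0054,-0.0357,0],0]
    - [[0.0054,-0.0357,0],0]
    - [[0.0054,-0.0357,0],0]
    - [[0.0054,-0.0357,0],0]

```text
time_s: 23.92
tcp_pos: [0.4416, -0.3014, 0.2023]
ee_rot: [[-1.0, -0.0, -0.0], [-0.0, 1.0, 0.0], [0.0, 0.0, -1.0]]
wrist_force: [0.6, 0.9, -1.6]
gripper_width: 0.387
gripper_force: 30.0
```

Call:
apply_moves:
  moves:
    - [[0.0054,-0.0357,0],0]
    - [[0,0,0.03],0]
    - [[0,0,0.025],0]
    - [[0,0,0],0]

```text
time_s: 24.25
tcp_pos: [0.433, -0.3343, 0.142]
ee_rot: [[-1.0, 0.003, -0.01], [0.003, 1.0, 0.006], [0.01, 0.006, -1.0]]
wrist_force: [-1.8, 0.2, -1.8]
gripper_width: 0.392
gripper_force: 30.0
```

Call:
apply_moves:
  moves:
    - [[0,0,0],0]
    - [[0,0,0],0]
    - [[0,0,0],0]
    - [[0,0,-0.025],0]
    - [[0,0,-0.025],0]
  hand: 0.07

```text
time_s: 24.67
tcp_pos: [0.4371, -0.3351, 0.1987]
ee_rot: [[-1.0, -0.001, -0.001], [-0.001, 1.0, 0.0], [0.001, 0.0, -1.0]]
wrist_force: [1.3, 0.2, 1.2]
gripper_width: 0.682
gripper_force: 0.0
```

```bash
python3 plan.py 0.585,-0.019,0.2,180; python3 -c "
from h import *
locate(cap('top'),[4,5,6,7])"
```

```text
t 24.67 pos [ 0.4371 -0.3351  0.1987] psi -179.92 j [-20.6, 15.9, -12.2, 0.0, -62.0, -69.3] w 59.3 F 0.0 wf [1.3 0.2 1.2]
-> 0.585,-0.019,0.2,180 turn 0.1 (0.0 rows) then shift x -0.1479 y 0.3161 z -0.0013 (8.4 rows)
px [373. 216.] area 334 offcut 6 [98.875  0.496 -0.133  7.85 ] [74, 60, 99, 96]
px [369. 184.] area 242 offcut 7 [ 7.19380e+01  5.93000e-01 -1.26000e-01  3.59952e+02] [135, 101, 172, 72]
px [334. 187.] area 233 offcut 5 [ 8.10000e+01  5.86000e-01 -1.80000e-02  1.77639e+02] [119, 81, 158, 56]
px [369. 151.] area 300 offcut 4 [53.75   0.697 -0.131  0.852] [54, 35, 85, 62]
```

Call:
apply_moves:
  moves:
    - [[-0.0164,0.0351,0],0]
    - [[-0.0164,0.0351,0],0]
    - [[-0.0164,0.0351,0],0]
    - [[-0.0164,0.0351,0],0]
    - [[-0.0164,0.0351,0],0]

```text
time_s: 25.13
tcp_pos: [0.5204, -0.1581, 0.1997]
ee_rot: [[-1.0, -0.001, 0.004], [-0.001, 1.0, -0.0], [-0.004, -0.0, -1.0]]
wrist_force: [0.0, -0.8, -0.4]
gripper_width: 0.801
gripper_force: 0.0
```

Call:
apply_moves:
  moves:
    - [[-0.0164,0.0351,0],0]
    - [[-0.0164,0.0351,0],0]
    - [[-0.0164,0.0351,0],0]
    - [[-0.0164,0.0351,0],0]

```text
time_s: 25.47
tcp_pos: [0.5858, -0.0171, 0.1998]
ee_rot: [[-1.0, -0.002, 0.004], [-0.002, 1.0, 0.001], [-0.004, 0.001, -1.0]]
wrist_force: [-0.0, -0.5, -0.2]
gripper_width: 0.802
gripper_force: 0.0
```

Call:
apply_moves:
  moves:
    - [[0,0,0.035],2]
    - [[0,0,0.035],0]
    - [[0,0,0.035],0]
    - [[0,0,0.025],0]
    - [[0,0,0.02],0]

```text
time_s: 25.88
tcp_pos: [0.5846, -0.0188, 0.0467]
ee_rot: [[-0.999, 0.033, 0.0], [0.033, 0.999, 0.0], [-0.0, 0.0, -1.0]]
wrist_force: [-0.2, 0.2, 0.6]
gripper_width: 0.806
gripper_force: 0.0
```

Call:
apply_moves:
  moves:
    - [[0,0,0.012],0]
    - [[0,0,0],0]
    - [[0,0,0],0]

```text
time_s: 26.13
tcp_pos: [0.5855, -0.0191, 0.0365]
ee_rot: [[-0.999, 0.033, 0.002], [0.033, 0.999, -0.0], [-0.002, -0.0, -1.0]]
wrist_force: [0.2, 0.5, 0.1]
gripper_width: 0.807
gripper_force: 0.0
```

Call:
apply_moves:
  moves:
    - [[0,0,0],0]
    - [[0,0,0],0]
    - [[0,0,0],0]
    - [[0,0,0],0]
    - [[0,0,0],0]
  hand: 0.01

```text
time_s: 26.55
tcp_pos: [0.5849, -0.0196, 0.0362]
ee_rot: [[-0.999, 0.035, 0.001], [0.035, 0.999, 0.0], [-0.001, 0.0, -1.0]]
wrist_force: [-0.4, 0.2, -0.4]
gripper_width: 0.511
gripper_force: 0.0
```

Call:
apply_moves:
  moves:
    - [[0,0,0],0]
    - [[0,0,0],0]
    - [[0,0,-0.02],0]
    - [[0,0,-0.035],-2]
    - [[0,0,-0.035],0]

```text
time_s: 26.97
tcp_pos: [0.5833, -0.0199, 0.125]
ee_rot: [[-1.0, -0.001, -0.005], [-0.001, 1.0, -0.001], [0.005, -0.001, -1.0]]
wrist_force: [1.5, 0.3, -0.5]
gripper_width: 0.437
gripper_force: 30.0
```

Call:
apply_moves:
  moves:
    - [[0,0,-0.04],0]
    - [[0,0,-0.033],0]
    - [[0.0164,-0.0351,0],0]
    - [[0.0164,-0.0351,0],0]
    - [[0.0164,-0.0351,0],0]

```text
time_s: 27.38
tcp_pos: [0.5347, -0.1254, 0.199]
ee_rot: [[-1.0, -0.002, 0.001], [-0.002, 1.0, 0.001], [-0.001, 0.001, -1.0]]
wrist_force: [1.0, -0.4, -0.7]
gripper_width: 0.433
gripper_force: 30.0
```

Call:
apply_moves:
  moves:
    - [[0.0164,-0.0351,0],0]
    - [[0.0164,-0.0351,0],0]
    - [[0.0164,-0.0351,0],0]
    - [[0.0164,-0.0351,0],0]
    - [[0.0164,-0.0351,0],0]

```text
time_s: 27.8
tcp_pos: [0.4521, -0.3018, 0.1984]
ee_rot: [[-1.0, -0.0, -0.0], [-0.0, 1.0, 0.0], [0.0, 0.0, -1.0]]
wrist_force: [0.8, -0.5, -1.9]
gripper_width: 0.438
gripper_force: 30.0
```

Call:
apply_moves:
  moves:
    - [[0.0164,-0.0351,0],0]
    - [[0,0,0.03],0]
    - [[0,0,0.02],0]
    - [[0,0,0],0]

```text
time_s: 28.13
tcp_pos: [0.4334, -0.3347, 0.1439]
ee_rot: [[-1.0, 0.003, -0.009], [0.003, 1.0, 0.005], [0.009, 0.005, -1.0]]
wrist_force: [-1.2, 0.4, -1.2]
gripper_width: 0.436
gripper_force: 30.0
```

Call:
apply_moves:
  moves:
    - [[0,0,0],0]
    - [[0,0,0],0]
    - [[0,0,0],0]
    - [[0,0,-0.025],0]
    - [[0,0,-0.025],0]
  hand: 0.07

```text
time_s: 28.55
tcp_pos: [0.4371, -0.335, 0.1994]
ee_rot: [[-1.0, -0.002, -0.001], [-0.002, 1.0, 0.0], [0.001, 0.0, -1.0]]
wrist_force: [-0.4, -0.3, 0.6]
gripper_width: 0.729
gripper_force: 0.0
```

```bash
python3 plan.py 0.595,-0.126,0.2,180; python3 -c "
from h import *
locate(cap('top'),[4,5,6])"
```

```text
t 28.55 pos [ 0.4371 -0.335   0.1994] psi -179.91 j [-20.6, 15.9, -12.1, 0.0, -62.1, -69.3] w 63.4 F 0.0 wf [-0.4 -0.3  0.6]
-> 0.595,-0.126,0.2,180 turn 0.1 (0.0 rows) then shift x -0.1579 y 0.2090 z -0.0006 (6.3 rows)
px [373. 216.] area 335 offcut 6 [97.188  0.496 -0.133  9.102] [73, 60, 97]
px [369. 184.] area 242 offcut 5 [100.938   0.595  -0.125   2.191] [135, 101, 172]
px [369. 151.] area 301 offcut 4 [55.938  0.697 -0.133  2.263] [56, 34, 84]
```

Call:
apply_moves:
  moves:
    - [[-0.0224,0.03,0],0]
    - [[-0.0224,0.03,0],0]
    - [[-0.0224,0.03,0],0]
    - [[-0.0224,0.03,0],0]
    - [[-0.0224,0.03,0],0]

```text
time_s: 29.02
tcp_pos: [0.5507, -0.1837, 0.2005]
ee_rot: [[-1.0, -0.001, 0.004], [-0.001, 1.0, -0.001], [-0.004, -0.001, -1.0]]
wrist_force: [0.5, 0.2, -1.3]
gripper_width: 0.804
gripper_force: 0.0
```

Call:
apply_moves:
  moves:
    - [[-0.0224,0.03,0],0]
    - [[-0.0224,0.03,0],0]
    - [[0,0,0.035],-4]
    - [[0,0,0.035],0]
    - [[0,0,0.035],0]

```text
time_s: 29.43
tcp_pos: [0.5958, -0.1238, 0.0945]
ee_rot: [[-0.997, -0.073, 0.005], [-0.073, 0.997, 0.0], [-0.005, -0.0, -1.0]]
wrist_force: [-0.5, -0.6, -0.7]
gripper_width: 0.804
gripper_force: 0.0
```

Call:
apply_moves:
  moves:
    - [[0,0,0.025],0]
    - [[0,0,0.02],0]
    - [[0,0,0.012],0]
    - [[0,0,0],0]
    - [[0,0,0],0]

```text
time_s: 29.85
tcp_pos: [0.5947, -0.1252, 0.0373]
ee_rot: [[-0.997, -0.071, 0.001], [-0.071, 0.997, -0.0], [-0.001, -0.0, -1.0]]
wrist_force: [0.2, 0.3, 0.8]
gripper_width: 0.804
gripper_force: 0.0
```

Call:
apply_moves:
  moves:
    - [[0,0,0],0]
    - [[0,0,0],0]
    - [[0,0,0],0]
    - [[0,0,0],0]
    - [[0,0,0],0]
  hand: 0.01

```text
time_s: 30.27
tcp_pos: [0.5942, -0.1255, 0.0373]
ee_rot: [[-0.998, -0.07, 0.001], [-0.07, 0.998, 0.0], [-0.001, -0.0, -1.0]]
wrist_force: [0.3, -0.1, -0.4]
gripper_width: 0.508
gripper_force: 0.0
```

Call:
apply_moves:
  moves:
    - [[0,0,0],0]
    - [[0,0,0],0]
    - [[0,0,-0.02],0]
    - [[0,0,-0.035],4]
    - [[0,0,-0.035],0]

```text
time_s: 30.68
tcp_pos: [0.5925, -0.1256, 0.126]
ee_rot: [[-1.0, 0.002, -0.005], [0.002, 1.0, -0.0], [0.005, -0.0, -1.0]]
wrist_force: [1.0, 0.7, -1.1]
gripper_width: 0.414
gripper_force: 30.0
```

Call:
apply_moves:
  moves:
    - [[0,0,-0.04],0]
    - [[0,0,-0.033],0]
    - [[0.0224,-0.03,0],0]
    - [[0.0224,-0.03,0],0]
    - [[0.0224,-0.03,0],0]

```text
time_s: 31.1
tcp_pos: [0.5259, -0.2159, 0.2001]
ee_rot: [[-1.0, -0.002, 0.001], [-0.002, 1.0, 0.0], [-0.001, 0.0, -1.0]]
wrist_force: [-0.0, -0.1, -1.0]
gripper_width: 0.417
gripper_force: 30.0
```

Call:
apply_moves:
  moves:
    - [[0.0224,-0.03,0],0]
    - [[0.0224,-0.03,0],0]
    - [[0.0224,-0.03,0],0]
    - [[0.0224,-0.03,0],0]
    - [[0,0,0],0]

```text
time_s: 31.52
tcp_pos: [0.4331, -0.339, 0.1993]
ee_rot: [[-1.0, 0.006, -0.002], [0.006, 1.0, 0.0], [0.002, 0.0, -1.0]]
wrist_force: [0.0, 0.6, -0.8]
gripper_width: 0.415
gripper_force: 30.0
```

```bash
python3 plan.py 0.497,-0.133,0.2,180
```

```text
t 31.52 pos [ 0.4331 -0.339   0.1993] psi 179.68 j [-21.1, 15.9, -12.2, 0.0, -62.1, -69.2] w 36.1 F 30.0 wf [ 0.   0.6 -0.8]
-> 0.497,-0.133,0.2,180 turn -0.3 (0.0 rows) then shift x -0.0639 y 0.2060 z -0.0007 (5.2 rows)
```

Call:
apply_moves:
  moves:
    - [[0,0,0.03],0]
    - [[0,0,0.02],0]
    - [[0,0,0],0]

```text
time_s: 31.77
tcp_pos: [0.4339, -0.3341, 0.1451]
ee_rot: [[-1.0, 0.002, -0.008], [0.002, 1.0, 0.005], [0.008, 0.005, -1.0]]
wrist_force: [-0.9, -0.2, -1.7]
gripper_width: 0.409
gripper_force: 30.0
```

Call:
apply_moves:
  moves:
    - [[0,0,0],0]
    - [[0,0,0],0]
    - [[0,0,0],0]
    - [[0,0,-0.025],0]
    - [[0,0,-0.025],0]
  hand: 0.07

```text
time_s: 32.18
tcp_pos: [0.4369, -0.3353, 0.2003]
ee_rot: [[-1.0, -0.001, -0.001], [-0.001, 1.0, 0.0], [0.001, 0.0, -1.0]]
wrist_force: [1.4, 0.5, 0.2]
gripper_width: 0.709
gripper_force: 0.0
```

Call:
apply_moves:
  moves:
    - [[-0.01,0.0337,0],0]
    - [[-0.01,0.0337,0],0]
    - [[-0.01,0.0337,0],0]
    - [[-0.01,0.0337,0],0]
    - [[-0.01,0.0337,0],0]

```text
time_s: 32.6
tcp_pos: [0.4881, -0.1655, 0.2014]
ee_rot: [[-1.0, -0.001, 0.004], [-0.001, 1.0, -0.0], [-0.004, -0.0, -1.0]]
wrist_force: [1.0, 0.2, 0.6]
gripper_width: 0.803
gripper_force: 0.0
```

Call:
apply_moves:
  moves:
    - [[-0.01,0.0337,0],0]
    - [[0,0,0.035],-4.5]
    - [[0,0,0.035],-4.5]
    - [[0,0,0.03],0]
    - [[0,0,0],0]

```text
time_s: 33.02
tcp_pos: [0.4937, -0.1325, 0.0955]
ee_rot: [[-0.988, -0.157, -0.009], [-0.157, 0.988, 0.001], [0.009, 0.002, -1.0]]
wrist_force: [-0.8, 0.4, 0.4]
gripper_width: 0.807
gripper_force: 0.0
```

```bash
python3 plan.py 0.497,-0.133,0.037,189; python3 -c "
from h import *
p=cap('side'); cv2.imwrite('pics/s3.png',cv2.resize(p['frame'][120:300,220:460],None,fx=3,fy=3,interpolation=cv2.INTER_CUBIC))"
```

```text
t 33.02 pos [ 0.4937 -0.1325  0.0955] psi -170.99 j [3.1, 19.1, -24.8, -0.1, -46.7, -84.1] w 70.2 F 0.0 wf [-0.8  0.4  0.4]
-> 0.497,-0.133,0.037,189 turn 0.0 (0.0 rows) then shift x -0.0032 y -0.0010 z 0.0585 (1.4 rows)
```

View pics/s3.png

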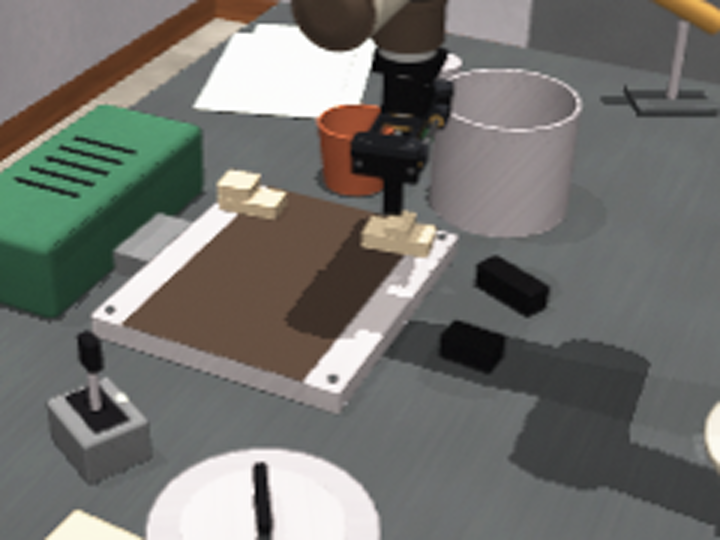

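Call:
apply_moves:
  moves:
    - [[0,0,0.025],0]
    - [[0,0,0.02],0]
    - [[0,0,0.017],0]
    - [[0,0,0],0]

```text
time_s: 33.4
tcp_pos: [0.4972, -0.1335, 0.0375]
ee_rot: [[-0.988, -0.156, -0.001], [-0.156, 0.988, -0.0], [0.001, 0.0, -1.0]]
wrist_force: [-0.7, -0.0, -0.3]
gripper_width: 0.806
gripper_force: 0.0
```

Call:
apply_moves:
  moves:
    - [[0,0,0],0]
    - [[0,0,0],0]
    - [[0,0,0],0]
    - [[0,0,0],0]
    - [[0,0,0],0]
  hand: 0.01

```text
time_s: 33.82
tcp_pos: [0.4977, -0.1334, 0.0387]
ee_rot: [[-0.988, -0.157, 0.002], [-0.157, 0.988, -0.0], [-0.002, -0.0, -1.0]]
wrist_force: [0.2, 0.4, 0.2]
gripper_width: 0.507
gripper_force: 0.0
```

Call:
apply_moves:
  moves:
    - [[0,0,0],0]
    - [[0,0,0],0]
    - [[0,0,-0.02],0]
    - [[0,0,-0.035],4.5]
    - [[0,0,-0.035],4.5]

```text
time_s: 34.23
tcp_pos: [0.4956, -0.1334, 0.1273]
ee_rot: [[-1.0, 0.004, -0.005], [0.004, 1.0, -0.0], [0.005, -0.0, -1.0]]
wrist_force: [0.7, 0.3, -0.9]
gripper_width: 0.48
gripper_force: 30.0
```

Call:
apply_moves:
  moves:
    - [[0,0,-0.04],0]
    - [[0,0,-0.033],0]
    - [[0.01,-0.0337,0],0]
    - [[0.01,-0.0337,0],0]
    - [[0.01,-0.0337,0],0]

```text
time_s: 34.65
tcp_pos: [0.4667, -0.2349, 0.2012]
ee_rot: [[-1.0, -0.002, 0.001], [-0.002, 1.0, 0.0], [-0.001, 0.0, -1.0]]
wrist_force: [0.1, -0.3, -0.6]
gripper_width: 0.479
gripper_force: 30.0
```

Call:
apply_moves:
  moves:
    - [[0.01,-0.0337,0],0]
    - [[0.01,-0.0337,0],0]
    - [[0.01,-0.0337,0],0]
    - [[0,0,0.03],0]
    - [[0,0,0.02],0]

```text
time_s: 35.07
tcp_pos: [0.4358, -0.3372, 0.1492]
ee_rot: [[-1.0, 0.004, 0.0], [0.004, 1.0, 0.001], [-0.0, 0.001, -1.0]]
wrist_force: [-0.6, 1.1, -2.1]
gripper_width: 0.479
gripper_force: 30.0
```

```bash
python3 plan.py 0.437,-0.336,0.2,180 0.697,-0.132,0.2,180;  python3 -c "
from h import *
locate(cap('top'),[4])"
```

```text
t 35.07 pos [ 0.4358 -0.3372  0.1492] psi 179.76 j [-20.9, 18.7, -16.0, -0.1, -55.3, -69.3] w 41.7 F 30.0 wf [-0.6  1.1 -2.1]
-> 0.437,-0.336,0.2,180 turn -0.2 (0.0 rows) then shift x -0.0012 y 0.0012 z -0.0508 (1.2 rows)
-> 0.697,-0.132,0.2,180 turn 0.0 (0.0 rows) then shift x -0.2600 y 0.2040 z -0.0000 (7.9 rows)
px [369. 151.] area 301 offcut 4 [55.938  0.697 -0.133  2.263] [56]
```

Call:
apply_moves:
  moves:
    - [[0,0,0],0]
    - [[0,0,0],0]
    - [[0,0,0],0]
    - [[0,0,-0.025],0]
    - [[0,0,-0.025],0]
  hand: 0.07

```text
time_s: 35.53
tcp_pos: [0.4371, -0.3351, 0.2016]
ee_rot: [[-1.0, -0.002, -0.001], [-0.002, 1.0, 0.0], [0.001, 0.0, -1.0]]
wrist_force: [0.1, -0.4, 1.1]
gripper_width: 0.761
gripper_force: 0.0
```

Call:
apply_moves:
  moves:
    - [[-0.0327,0.0255,0],0]
    - [[-0.0327,0.0255,0],0]
    - [[-0.0327,0.0255,0],0]
    - [[-0.0327,0.0255,0],0]
    - [[-0.0327,0.0255,0],0]

```text
time_s: 35.95
tcp_pos: [0.6027, -0.2062, 0.2031]
ee_rot: [[-1.0, -0.001, 0.004], [-0.001, 1.0, -0.001], [-0.004, -0.001, -1.0]]
wrist_force: [1.5, -0.2, 0.3]
gripper_width: 0.805
gripper_force: 0.0
```

Call:
apply_moves:
  moves:
    - [[-0.0327,0.0255,0],0]
    - [[-0.0327,0.0255,0],0]
    - [[-0.0327,0.0255,0],0]
    - [[0,0,0.035],-2]
    - [[0,0,0.035],0]

```text
time_s: 36.37
tcp_pos: [0.7033, -0.1285, 0.134]
ee_rot: [[-0.999, -0.041, 0.01], [-0.041, 0.999, -0.0], [-0.01, -0.001, -1.0]]
wrist_force: [-0.1, 0.3, -0.7]
gripper_width: 0.806
gripper_force: 0.0
```

Call:
apply_moves:
  moves:
    - [[0,0,0.03],0]
    - [[0,0,0.025],0]
    - [[0,0,0.02],0]
    - [[0,0,0.016],0]
    - [[0,0,0],0]

```text
time_s: 36.78
tcp_pos: [0.6971, -0.1306, 0.0368]
ee_rot: [[-0.999, -0.036, -0.005], [-0.036, 0.999, 0.001], [0.005, 0.001, -1.0]]
wrist_force: [-1.7, 1.6, -0.9]
gripper_width: 0.804
gripper_force: 0.0
```

Call:
apply_moves:
  moves:
    - [[0,0,0],0]
    - [[0,0,0],0]
    - [[0,0,0],0]
    - [[0,0,0],0]
    - [[0,0,0],0]
  hand: 0.01

```text
time_s: 37.2
tcp_pos: [0.6994, -0.1315, 0.041]
ee_rot: [[-0.999, -0.035, 0.002], [-0.035, 0.999, 0.0], [-0.002, -0.0, -1.0]]
wrist_force: [-0.3, 1.0, 0.4]
gripper_width: 0.513
gripper_force: 0.4
```

Call:
apply_moves:
  moves:
    - [[0,0,0],0]
    - [[0,0,0],0]
    - [[0,0,-0.02],0]
    - [[0,0,-0.035],2]
    - [[0,0,-0.035],0]

```text
time_s: 37.62
tcp_pos: [0.6972, -0.1316, 0.1284]
ee_rot: [[-1.0, 0.001, -0.005], [0.001, 1.0, 0.0], [0.005, 0.0, -1.0]]
wrist_force: [1.9, 0.4, -0.5]
gripper_width: 0.458
gripper_force: 29.4
```

Call:
apply_moves:
  moves:
    - [[0,0,-0.04],0]
    - [[0,0,-0.033],0]
    - [[0.0327,-0.0255,0],0]
    - [[0.0327,-0.0255,0],0]
    - [[0.0327,-0.0255,0],0]

```text
time_s: 38.03
tcp_pos: [0.5993, -0.2082, 0.2027]
ee_rot: [[-1.0, -0.001, 0.0], [-0.001, 1.0, 0.0], [-0.0, 0.0, -1.0]]
wrist_force: [-0.9, -0.3, -1.4]
gripper_width: 0.462
gripper_force: 29.4
```

Call:
apply_moves:
  moves:
    - [[0.0327,-0.0255,0],0]
    - [[0.0327,-0.0255,0],0]
    - [[0.0327,-0.0255,0],0]
    - [[0.0327,-0.0255,0],0]
    - [[0.0327,-0.0255,0],0]

```text
time_s: 38.45
tcp_pos: [0.4349, -0.3363, 0.2024]
ee_rot: [[-1.0, -0.0, -0.0], [-0.0, 1.0, 0.0], [0.0, 0.0, -1.0]]
wrist_force: [0.6, -0.3, -0.5]
gripper_width: 0.465
gripper_force: 29.4
```

```bash
python3 plan.py 0.437,-0.336,0.2,180
```

```text
t 38.45 pos [ 0.4349 -0.3363  0.2024] psi -179.97 j [-20.8, 15.7, -12.0, -0.0, -62.4, -69.2] w 40.4 F 29.4 wf [ 0.6 -0.3 -0.5]
-> 0.437,-0.336,0.2,180 turn 0.0 (0.0 rows) then shift x -0.0021 y 0.0003 z 0.0024 (0.1 rows)
```

Release, then move away left toward the lid and look.

Call:
apply_moves:
  moves:
    - [[0,0,0.03],0]
    - [[0,0,0.02],0]
    - [[0,0,0],0]

```text
time_s: 38.7
tcp_pos: [0.4332, -0.3346, 0.1484]
ee_rot: [[-1.0, 0.003, -0.008], [0.003, 1.0, 0.005], [0.008, 0.005, -1.0]]
wrist_force: [-0.4, 0.2, -1.5]
gripper_width: 0.466
gripper_force: 29.4
```

Call:
apply_moves:
  moves:
    - [[0,0,0],0]
    - [[0,0,0],0]
    - [[0,0,0],0]
    - [[0,0,-0.025],0]
    - [[0,0,-0.025],0]
  hand: 0.06

```text
time_s: 39.12
tcp_pos: [0.4372, -0.3351, 0.2032]
ee_rot: [[-1.0, -0.001, -0.002], [-0.001, 1.0, 0.0], [0.002, 0.0, -1.0]]
wrist_force: [0.6, -0.3, 0.8]
gripper_width: 0.675
gripper_force: 0.0
```

Call:
apply_moves:
  moves:
    - [[0,0.039,0],0]
    - [[0,0.039,0],0]
    - [[0,0.039,0],0]
    - [[0,0.039,0],0]
    - [[0,0.039,0],0]

```text
time_s: 39.53
tcp_pos: [0.4377, -0.1387, 0.2042]
ee_rot: [[-1.0, -0.001, 0.004], [-0.001, 1.0, -0.0], [-0.004, -0.0, -1.0]]
wrist_force: [-0.0, 0.1, -0.5]
gripper_width: 0.691
gripper_force: 0.0
```

Call:
apply_moves:
  moves:
    - [[0,0.039,0],0]
    - [[0,0.039,0],0]
    - [[0,0.039,0],0]
    - [[0,0.039,0],0]
    - [[0,0.039,0],0]

```text
time_s: 39.95
tcp_pos: [0.4373, 0.0571, 0.2044]
ee_rot: [[-1.0, -0.002, 0.004], [-0.002, 1.0, 0.002], [-0.004, 0.002, -1.0]]
wrist_force: [1.4, -0.1, 0.0]
gripper_width: 0.689
gripper_force: 0.0
```

```bash
python3 plan.py 0.437,0.33,0.2,180;  python3 -c "
from h import *
p=cap('top'); cv2.imwrite('pics/t4.png',cv2.resize(p['frame'][120:300,150:520],None,fx=2.1,fy=2.1,interpolation=cv2.INTER_CUBIC))
q=cap('side');np.savez('f.npz',p=p['frame'],q=q['frame'])"
```

```text
t 39.95 pos [0.4373 0.0571 0.2044] psi -179.9 j [28.7, 4.6, -25.7, 0.0, -59.5, -118.6] w 60.0 F 0.0 wf [ 1.4 -0.1  0. ]
-> 0.437,0.33,0.2,180 turn 0.1 (0.0 rows) then shift x 0.0003 y 0.2729 z 0.0044 (6.5 rows)
```

View pics/t4.png

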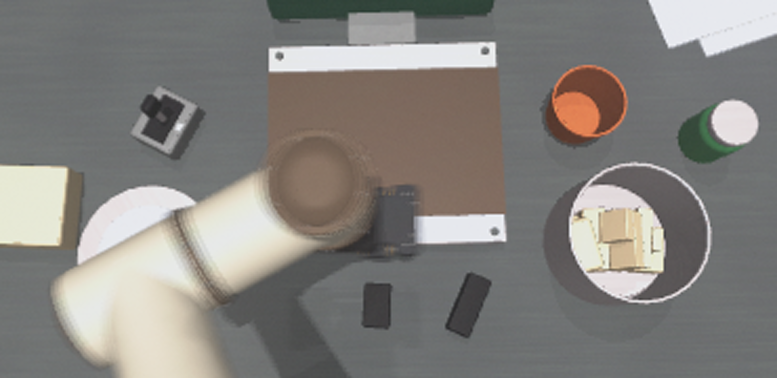

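```bash
cat > lid.py <<'E'
from h import *
p=cap("top");q=cap("side"); p=dict(p);q=dict(q)
f=[cv2.imread("pics/top0.png"),cv2.imread("pics/side0.png")]; V=[]
for c,im,(u,v) in ((p,f[0],(219,241)),(q,f[1],(308,290))):
    org=np.array([u-40,v-40]); g=im[org[1]:org[1]+80,org[0]:org[0]+80].max(2); yy,xx=np.mgrid[:80,:80]
    n,l,st,ce=cv2.connectedComponentsWithStats((g<90).astype(np.uint8)); i=l[36:44,36:44]; i=np.bincount(i[i>0]).argmax(); V.append((c,org,(l==i).astype(np.float32))); print(st[i])
def cost(v):
    e=0
    for c,org,M in V: e+=np.abs(sil(c,[(-40,40,-7,7,34,50)],.431+v[0]/100,.329+v[1]/100,v[2],0,org)-M).sum()
    return float(e)
for a0 in(-59,):
    v0=np.array([0,0,np.radians(a0)]); z=minimize(cost,v0,method="Nelder-Mead",options=dict(initial_simplex=[v0]+[v0+d for d in np.diag([.8,.8,.1])]))
    print(z.fun,[m[2].sum() for m in V],.431+z.x[0]/100,.329+z.x[1]/100,np.degrees(z.x[2]))
def edge(c,P): 
    return 0
# rim: bright-ring residual in both views as a function of bin centre
th=np.linspace(0,2*np.pi,180,endpoint=False)
gr=[cv2.GaussianBlur(cv2.cvtColor(x,cv2.COLOR_BGR2GRAY).astype(np.float32),(0,0),.8) for x in f]
def score(v,cams=(0,1),lo=0):
    s=0
    for i in cams:
        c=(p,q)[i]; W=np.c_[v[0]+.088*np.cos(th),v[1]+.088*np.sin(th),np.full(180,.15)]; u=proj(c,W).astype(np.float32)
        s-=cv2.remap(gr[i],u[None,:,0],u[None,:,1],cv2.INTER_LINEAR).mean()
    return float(s)
for cams in((0,),(1,),(0,1)):
    g=[(score((x,y),cams),x,y) for x in np.arange(.41,.46,.002) for y in np.arange(-.36,-.30,.002)]; print("bin",cams,min(g))
E
python3 lid.py
```

```text
[ 27  32  25  17 122]
[ 37  24   6  31 127]
102.6875 [np.float32(122.0), np.float32(127.0)] 0.4287285729277241 0.3315167623198378 -60.229248310100935
bin (0,) (-173.76361083984375, np.float64(0.438), np.float64(-0.33599999999999997))
bin (1,) (-148.41607666015625, np.float64(0.436), np.float64(-0.33599999999999997))
bin (0, 1) (-321.20806884765625, np.float64(0.438), np.float64(-0.33599999999999997))
```

Call:
apply_moves:
  moves:
    - [[0.0012,0.039,0],0]
    - [[0.0012,0.039,0],0]
    - [[0.0012,0.039,0],0]
    - [[0.0012,0.039,0],0]
    - [[0.0012,0.039,0],0]

```text
time_s: 40.57
tcp_pos: [0.4314, 0.25, 0.2035]
ee_rot: [[-1.0, 0.002, 0.001], [0.002, 1.0, 0.001], [-0.001, 0.001, -1.0]]
wrist_force: [0.7, 0.1, 0.3]
gripper_width: 0.69
gripper_force: 0.0
```

Call:
apply_moves:
  moves:
    - [[0.0012,0.039,0],0]
    - [[0.0012,0.039,0],0]
    - [[0,0,0],-7.05]
    - [[0,0,0],-7.05]
    - [[0,0,0],-7.05]

```text
time_s: 40.98
tcp_pos: [0.4292, 0.3271, 0.2027]
ee_rot: [[-0.931, -0.366, 0.0], [-0.366, 0.931, -0.0], [-0.0, -0.0, -1.0]]
wrist_force: [-0.0, 1.1, 0.9]
gripper_width: 0.69
gripper_force: 0.0
```

Call:
apply_moves:
  moves:
    - [[0,0,0],-7.05]
    - [[0,0,0],-7.05]
    - [[0,0,0],-7.05]
    - [[0,0,0],-7.05]
    - [[0,0,0],-7.05]

```text
time_s: 41.4
tcp_pos: [0.4295, 0.3262, 0.2032]
ee_rot: [[-0.55, -0.835, 0.001], [-0.835, 0.55, 0.0], [-0.001, -0.0, -1.0]]
wrist_force: [0.2, -0.5, -0.5]
gripper_width: 0.69
gripper_force: 0.0
```

Call:
apply_moves:
  moves:
    - [[0,0,0],-7.05]
    - [[0,0,0],-7.05]
    - [[0,0,0],-7.05]
    - [[0,0,0],-7.05]
    - [[0,0,0],-7.05]

```text
time_s: 41.82
tcp_pos: [0.4295, 0.3262, 0.2032]
ee_rot: [[0.033, -0.999, 0.001], [-0.999, -0.033, 0.001], [-0.0, -0.001, -1.0]]
wrist_force: [0.1, 0.0, -1.2]
gripper_width: 0.69
gripper_force: 0.0
```

Call:
apply_moves:
  moves:
    - [[0,0,0.03],-7.05]
    - [[0,0,0.03],-7.05]
    - [[0,0,0.02],-7.05]
    - [[0,0,0.02],-7.05]
    - [[0,0,0],0]

```text
time_s: 42.23
tcp_pos: [0.4275, 0.3242, 0.0991]
ee_rot: [[0.497, -0.868, -0.005], [-0.868, -0.497, -0.006], [0.002, 0.007, -1.0]]
wrist_force: [-1.6, -0.1, 0.1]
gripper_width: 0.689
gripper_force: 0.0
```

```bash
python3 plan.py 0.429,0.3305,0.025,300
```

```text
t 42.23 pos [0.4275 0.3242 0.0991] psi -60.19 j [54.5, 20.9, -21.1, -0.1, -48.4, -24.6] w 59.9 F 0.0 wf [-1.6 -0.1  0.1]
-> 0.429,0.3305,0.025,300 turn -0.2 (0.0 rows) then shift x -0.0047 y -0.0044 z 0.0741 (1.8 rows)
```

Call:
apply_moves:
  moves:
    - [[-0.004,-0.002,0.03],0]
    - [[0,0,0.025],0]
    - [[0,0,0.015],0]
    - [[0,0,0.008],0]
    - [[0,0,0],0]

```text
time_s: 42.65
tcp_pos: [0.4286, 0.331, 0.0241]
ee_rot: [[0.495, -0.869, -0.001], [-0.869, -0.495, -0.002], [0.001, 0.002, -1.0]]
wrist_force: [0.1, 0.1, -0.2]
gripper_width: 0.69
gripper_force: 0.0
```

Call:
apply_moves:
  moves:
    - [[0,0,0],0]
    - [[0,0,0],0]
    - [[0,0,0],0]
    - [[0,0,0],0]
    - [[0,0,0],0]
  hand: 0.0

```text
time_s: 43.07
tcp_pos: [0.4285, 0.3323, 0.0254]
ee_rot: [[0.498, -0.867, 0.001], [-0.867, -0.498, 0.001], [-0.001, -0.002, -1.0]]
wrist_force: [-0.1, -0.5, -0.6]
gripper_width: 0.4
gripper_force: 0.0
```

Call:
apply_moves:
  moves:
    - [[0,0,0],0]
    - [[0,0,0],0]
    - [[0,0,0],0]
    - [[0,0,0],0]
    - [[0,0,0],0]

```text
time_s: 43.48
tcp_pos: [0.4283, 0.332, 0.0247]
ee_rot: [[0.498, -0.867, 0.0], [-0.867, -0.498, 0.0], [-0.0, -0.0, -1.0]]
wrist_force: [-1.1, 0.7, 1.2]
gripper_width: 0.163
gripper_force: 29.8
```

Call:
apply_moves:
  moves:
    - [[0,0,0],0]
    - [[0,0,0],0]
    - [[0,0,-0.01],0]
    - [[0,0,-0.02],0]

```text
time_s: 43.82
tcp_pos: [0.4264, 0.3297, 0.0525]
ee_rot: [[0.497, -0.868, -0.005], [-0.868, -0.497, -0.006], [0.002, 0.007, -1.0]]
wrist_force: [-1.1, -0.2, -2.4]
gripper_width: 0.158
gripper_force: 29.8
```

```bash
python3 plan.py 0.429,0.3305,0.25,300 0.437,-0.336,0.25,300
```

```text
t 43.82 pos [0.4264 0.3297 0.0525] psi -60.19 j [54.9, 24.7, -23.5, -0.1, -42.2, -25.1] w 13.8 F 29.8 wf [-1.1 -0.2 -2.4]
-> 0.429,0.3305,0.25,300 turn -0.2 (0.0 rows) then shift x 0.0006 y -0.0026 z -0.1975 (4.7 rows)
-> 0.437,-0.336,0.25,300 turn 0.0 (0.0 rows) then shift x 0.5812 y 0.3263 z -0.0000 (16.0 rows)
```

Call:
apply_moves:
  moves:
    - [[0,0,-0.03],0]
    - [[0,0,-0.04],0]
    - [[0,0,-0.04],0]
    - [[0,0,-0.04],0]
    - [[0,0,-0.04],0]

```text
time_s: 44.23
tcp_pos: [0.4274, 0.3309, 0.2465]
ee_rot: [[0.498, -0.867, -0.001], [-0.867, -0.498, -0.001], [-0.0, 0.001, -1.0]]
wrist_force: [1.2, 1.5, -2.2]
gripper_width: 0.156
gripper_force: 29.8
```

Call:
apply_moves:
  moves:
    - [[0.015,0.008,0],0]
    - [[0.029,0.0163,0],0]
    - [[0.029,0.0163,0],0]
    - [[0.029,0.0163,0],0]
    - [[0.029,0.0163,0],0]

```text
time_s: 44.65
tcp_pos: [0.4289, 0.1798, 0.2442]
ee_rot: [[0.498, -0.867, -0.001], [-0.867, -0.498, -0.0], [-0.0, 0.001, -1.0]]
wrist_force: [0.1, -0.1, -2.4]
gripper_width: 0.157
gripper_force: 29.8
```

Call:
apply_moves:
  moves:
    - [[0.029,0.0163,0],0]
    - [[0.029,0.0163,0],0]
    - [[0.029,0.0163,0],0]
    - [[0.029,0.0163,0],0]
    - [[0.029,0.0163,0],0]

```text
time_s: 45.07
tcp_pos: [0.4302, 0.0137, 0.2444]
ee_rot: [[0.498, -0.867, -0.001], [-0.867, -0.498, 0.0], [-0.001, 0.001, -1.0]]
wrist_force: [0.1, -0.6, -3.3]
gripper_width: 0.156
gripper_force: 29.8
```

Call:
apply_moves:
  moves:
    - [[0.029,0.0163,0],0]
    - [[0.029,0.0163,0],0]
    - [[0.029,0.0163,0],0]
    - [[0.029,0.0163,0],0]
    - [[0.029,0.0163,0],0]

```text
time_s: 45.48
tcp_pos: [0.4318, -0.1524, 0.2444]
ee_rot: [[0.498, -0.867, -0.001], [-0.867, -0.498, 0.001], [-0.001, 0.0, -1.0]]
wrist_force: [0.7, 0.1, -2.2]
gripper_width: 0.157
gripper_force: 29.8
```

Call:
apply_moves:
  moves:
    - [[0.029,0.0163,0],0]
    - [[0.029,0.0163,0],0]
    - [[0.029,0.0163,0],0]
    - [[0.029,0.0163,0],0]
    - [[0.02,0.01,0],0]

```text
time_s: 45.9
tcp_pos: [0.4343, -0.3085, 0.244]
ee_rot: [[0.496, -0.868, -0.001], [-0.868, -0.496, 0.001], [-0.001, 0.001, -1.0]]
wrist_force: [1.3, 0.2, -3.4]
gripper_width: 0.159
gripper_force: 29.8
```

Call:
apply_moves:
  moves:
    - [[0,0,0],0]
    - [[0,0,0],0]
    - [[0,0,0],0]

```text
time_s: 46.15
tcp_pos: [0.4348, -0.3056, 0.244]
ee_rot: [[0.498, -0.867, -0.001], [-0.867, -0.498, 0.001], [-0.002, 0.001, -1.0]]
wrist_force: [-0.0, 0.0, -2.5]
gripper_width: 0.153
gripper_force: 29.9
```

```bash
python3 plan.py 0.4375,-0.336,0.18,300; python3 -c "
from h import *
p=cap('top');q=cap('side')
a=cv2.resize(p['frame'][170:290,380:510],(390,360),interpolation=cv2.INTER_CUBIC);b=cv2.resize(q['frame'][110:240,320:450],(390,390),interpolation=cv2.INTER_CUBIC)[:360]
cv2.imwrite('pics/l5.png',np.hstack([a,b]))"
```

```text
t 46.15 pos [ 0.4348 -0.3056  0.244 ] psi -60.16 j [-17.6, 12.1, -10.6, -0.0, -67.4, 47.5] w 13.3 F 29.9 wf [-0.   0.  -2.5]
-> 0.4375,-0.336,0.18,300 turn -0.2 (0.0 rows) then shift x 0.0276 y 0.0128 z 0.0640 (1.7 rows)
```

View pics/l5.png

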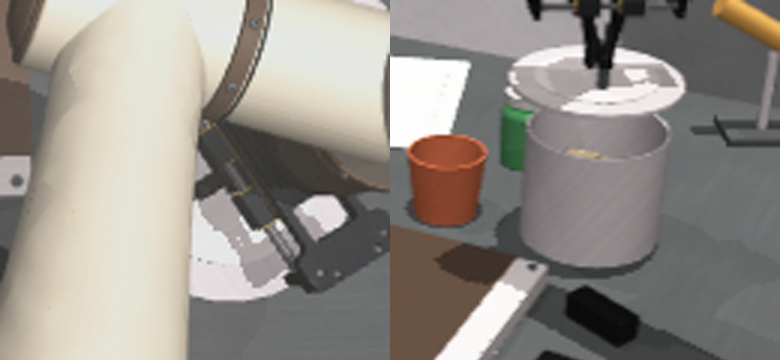

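```bash
cat > lf.py <<'E'
from h import *
import sys
z0=float(sys.argv[1]); x0,y0=float(sys.argv[2]),float(sys.argv[3])
q=cap("side"); ms=models.cut_out(q,"lid"); print([(round(m["confidence"],2),np.round(np.array(m["extent"])*[640,400,640,400])) for m in ms])
M=ms[0]["region"].astype(np.uint8); c=max(cv2.findContours(M,0,2)[0],key=cv2.contourArea); H=np.zeros_like(M); cv2.fillConvexPoly(H,cv2.convexHull(c),1)
th=np.linspace(0,2*np.pi,90)
def sl(v,cam=q):
    P=[]
    for h in(0,.008):
        a,b=.105*np.cos(th),.105*np.sin(th); P.append(np.c_[x0+v[0]/100+a,y0+v[1]/100+b,z0+v[4]/100+h+a*v[2]+b*v[3]])
    m=np.zeros((1600,2560),np.uint8); cv2.fillConvexPoly(m,np.round(cv2.convexHull(((proj(cam,np.vstack(P))+.5)*4).astype(np.float32))).astype(np.int32),1)
    return cv2.resize(m.astype(np.float32),(640,400),interpolation=cv2.INTER_AREA)
# the network region may include the handle on top: compare only rows under the disc top
f=lambda v:float(np.abs(sl(v)-H).sum())
print("0:",f(np.zeros(5)),H.sum())
g=lambda v:f([v[0],v[1],v[2]/10,v[3]/10,0])
z=minimize(g,np.zeros(4),method="Nelder-Mead",options=dict(initial_simplex=np.vstack([np.zeros(4),np.eye(4)*.8]),maxiter=300)); print("free",z.fun,(z.x/[100,100,10,10]).round(4))
z=minimize(lambda v:f([v[0],v[1],0,0,0]),[0,0],method="Nelder-Mead",options=dict(initial_simplex=[[0,0],[.8,0],[0,.8]])); print("flat",z.fun,z.x/100)
E
python3 lf.py 0.219 0.4348 -0.3056
```

```text
[(0.81, array([358., 123.,  61.,  25.])), (0.37, array([362., 138.,  11.,  30.]))]
0: 122.9375 1210
free 59.375 [ 0.0035 -0.0077  0.0072 -0.0141]
flat 69.625 [ 0.00392645 -0.00693518]
```

Call:
apply_moves:
  moves:
    - [[0.0126,0.0066,0],0]
    - [[0.0126,0.0066,0],0]
    - [[0,0,0.02],0]
    - [[0,0,0.02],0]
    - [[0,0,0.013],0]

```text
time_s: 46.77
tcp_pos: [0.4361, -0.3335, 0.19]
ee_rot: [[0.498, -0.867, -0.001], [-0.867, -0.498, 0.002], [-0.002, 0.001, -1.0]]
wrist_force: [-0.7, 0.7, -3.0]
gripper_width: 0.156
gripper_force: 29.9
```

Call:
apply_moves:
  moves:
    - [[0,0,0.005],0]
    - [[0,0,0.003],0]
    - [[0,0,0],0]
    - [[0,0,0],0]
    - [[0,0,0],0]

```text
time_s: 47.18
tcp_pos: [0.4374, -0.3348, 0.1848]
ee_rot: [[0.498, -0.867, 0.002], [-0.867, -0.498, -0.001], [0.002, -0.001, -1.0]]
wrist_force: [-0.8, -0.4, -1.3]
gripper_width: 0.156
gripper_force: 29.9
```

```bash
python3 plan.py 0.437,-0.335,0.175,300; python3 lf.py 0.158 0.437 -0.336; python3 -c "
from h import *
q=cap('side')
cv2.imwrite('pics/l6.png',cv2.resize(q['frame'][130:230,330:450],None,fx=5,fy=5,interpolation=cv2.INTER_CUBIC))"
```

```text
t 47.18 pos [ 0.4374 -0.3348  0.1848] psi -60.1 j [-20.6, 16.6, -13.4, 0.0, -59.9, 50.4] w 13.6 F 29.9 wf [-0.8 -0.4 -1.3]
-> 0.437,-0.335,0.175,300 turn -0.1 (0.0 rows) then shift x -0.0001 y 0.0005 z 0.0098 (0.2 rows)
[(0.81, array([361., 136.,  56.,  25.]))]
0: 130.5625 1080
free 64.4375 [ 0.0025 -0.0062  0.0049  0.026 ]
flat 82.875 [ 0.00393966 -0.00754764]
```

View pics/l6.png

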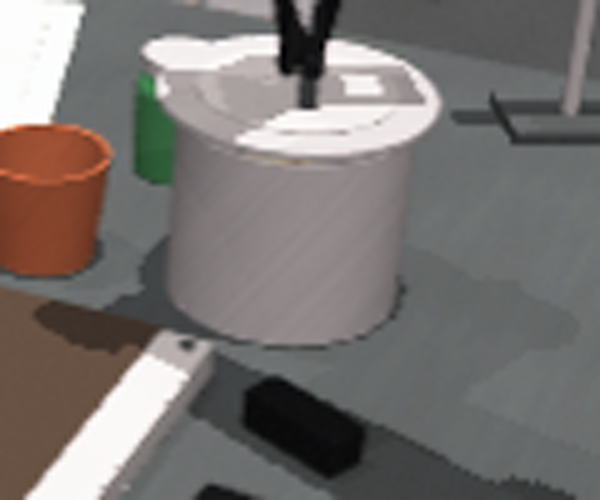

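Call:
apply_moves:
  moves:
    - [[0,0,0.003],0]
    - [[0,0,0.002],0]
    - [[0,0,0.002],0]
    - [[0,0,0],0]
    - [[0,0,0],0]

```text
time_s: 47.75
tcp_pos: [0.4366, -0.3346, 0.1762]
ee_rot: [[0.498, -0.867, -0.001], [-0.867, -0.498, 0.0], [-0.0, 0.0, -1.0]]
wrist_force: [0.5, 0.2, -2.6]
gripper_width: 0.154
gripper_force: 29.9
```

Call:
apply_moves:
  moves:
    - [[0,0,0.0015],0]
    - [[0,0,0.001],0]
    - [[0,0,0],0]
    - [[0,0,0],0]
    - [[0,0,0],0]

```text
time_s: 48.17
tcp_pos: [0.4369, -0.3348, 0.1746]
ee_rot: [[0.498, -0.867, 0.001], [-0.867, -0.498, -0.001], [0.001, -0.0, -1.0]]
wrist_force: [-1.1, 0.9, 2.9]
gripper_width: 0.155
gripper_force: 29.9
```

Call:
apply_moves:
  moves:
    - [[0,0,0],0]
    - [[0,0,0],0]
    - [[0,0,0],0]
    - [[0,0,0],0]
    - [[0,0,0],0]
  hand: 0.05

```text
time_s: 48.58
tcp_pos: [0.4367, -0.3347, 0.1739]
ee_rot: [[0.498, -0.867, -0.0], [-0.867, -0.498, 0.0], [-0.0, 0.0, -1.0]]
wrist_force: [-0.0, -0.3, 1.1]
gripper_width: 0.449
gripper_force: 0.0
```

Call:
apply_moves:
  moves:
    - [[0,0,0],0]
    - [[0,0,-0.01],0]
    - [[0,0,-0.02],0]
    - [[0,0,-0.03],0]
    - [[0,0,-0.03],0]

```text
time_s: 49.0
tcp_pos: [0.4363, -0.3345, 0.2653]
ee_rot: [[0.498, -0.867, -0.001], [-0.867, -0.498, 0.0], [-0.001, 0.001, -1.0]]
wrist_force: [1.7, 1.3, -0.1]
gripper_width: 0.573
gripper_force: 0.0
```

Call:
apply_moves:
  moves:
    - [[-0.029,-0.0163,0],0]
    - [[-0.029,-0.0163,0],0]
    - [[-0.029,-0.0163,0],0]
    - [[-0.029,-0.0163,0],0]
    - [[-0.029,-0.0163,0],0]

```text
time_s: 49.42
tcp_pos: [0.435, -0.1671, 0.2651]
ee_rot: [[0.497, -0.867, 0.002], [-0.867, -0.497, -0.0], [0.001, -0.001, -1.0]]
wrist_force: [0.1, 0.5, -0.2]
gripper_width: 0.576
gripper_force: 0.0
```

Call:
apply_moves:
  moves:
    - [[-0.029,-0.0163,0],0]
    - [[-0.029,-0.0163,0],0]
    - [[-0.029,-0.0163,0],0]
    - [[-0.029,-0.0163,0],0]
    - [[-0.029,-0.0163,0],0]

```text
time_s: 49.83
tcp_pos: [0.4334, -0.0005, 0.2652]
ee_rot: [[0.498, -0.867, 0.002], [-0.867, -0.498, 0.0], [0.001, -0.002, -1.0]]
wrist_force: [1.7, 0.2, -1.1]
gripper_width: 0.575
gripper_force: 0.0
```

```bash
python3 plan.py; python3 lf.py 0.15 0.437 -0.336; python3 -c "
from h import *
p=cap('top');q=cap('side')
m=models.cut_out(p,'lid')[0]; c=max(cv2.findContours(m['region'].astype(np.uint8),0,1)[0],key=len)[:,0]; W=np.array([atz(p,u,.158)[:2] for u in c.astype(float)]); print(cv2.minEnclosingCircle(W.astype(np.float32)),W.mean(0))
a=cv2.resize(p['frame'][130:290,190:510],(780,390),interpolation=cv2.INTER_CUBIC)
cv2.imwrite('pics/l7.png',a)"; sed -i 's/cv2.imwrite.*/pass/' sw.py; python3 sw.py
```

```text
t 49.83 pos [ 0.4334 -0.0005  0.2652] psi -60.12 j [21.6, 1.0, -20.4, 0.0, -68.5, 8.3] w 50.0 F 0.0 wf [ 1.7  0.2 -1.1]
[(0.95, array([361., 136.,  56.,  30.]))]
0: 224.4375 1019
free 211.6875 [-0.0027 -0.0045  0.0244  0.0019]
flat 212.625 [-0.0037481  -0.00420731]
((0.43748006224632263, -0.3346153497695923), 0.10516435652971268) [ 0.43661016 -0.33537478]
[(0.9, array([214., 160.,  32.,  37.]))]
[(0.65, array([238., 231.,  37.,  51.]))]
210.875 pos 0.6249851572790308 0.3027057761037277 yaw 148.0001502088927 theta -0.0027281250061821716 [np.float32(707.0), np.float32(929.0)]
```

View pics/l7.png

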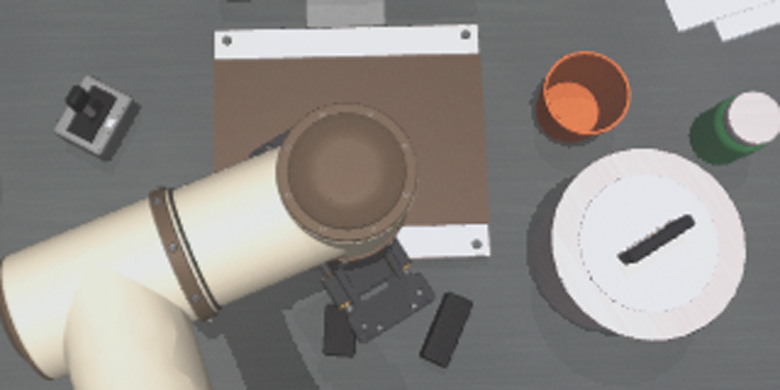

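The lid lies centred on the bin: it measures (0.437, -0.335) against the bin's (0.437, -0.336). The lever angle reads about 0 and the bed is empty, so I am handing in.

```bash
python3 -c "
from station import r
print(r.finish_job())"
```

```text
the job is handed in; nothing more can be done
None
```

The job is handed in: I put the lever off first, then all eight offcuts in the bin and the lid flat and centred on top, without touching the pot, brick or jar; the hand-in returned no verdict.

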